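# Fetch the handset from behind the row for its test

### The arm

A 6-joint arm with a two-finger parallel gripper is mounted at the origin on the work surface. World frame = base frame: x ahead of the robot, y to its left, z up, the work surface at z = 0. Lengths are in mm, angles in rad, forces in N, time in s.
With the tool pointing down it reaches from about 275 to 1000 mm from the base axis. Payload 8.4 kg.
Tool frame: the origin (TCP) lies midway between the tips of the shut fingers; the grasp point (between the pads) lies grip_depth behind it (grip_depth is the distance from the TCP to the grasp point, in mm); z points along the fingers, y is the line along which they close (so a half turn about z gives the same grasp; the last joint's range is limited). The gripper opens to 85 mm and grips with 20 to 120 N. Pads are 22 mm wide; open, the fingers measure 114 mm over their backs; the gripper's body (76 mm by 85 mm) begins 54 mm behind the grasp point. The pads swing forward as they close: fully open they stand 13 mm farther back than shut.
Start: joints at [1.12, 0.353, 1.633, -0, 1.155, -0.002], TCP at [271.177, 563.108, 231.281] pointing down, gripper open.
Joint ranges: [-2.63, 2.63], [-0.92, 2.1], [0.06, 2.66], [-1.3, 4.44], [0, 2.69], [-3.02, 3.02]. Speed limits (rad/s): [2.22, 2.22, 2.79, 3.14, 3.14, 3.14].

### API

Orientations are given as [roll, pitch, yaw] about the fixed x, y, z axes, in that order (R = Rz(yaw) Ry(pitch) Rx(roll)).
In Python, from rig import * gives the robot as it stands.
- The arm moves only by the shell command python3 -m creep 'ROWS' [FORCE]. ROWS is JSON, a list of rows, each an object of numbers: "x", "y", "z": the shift along the tool's x, y, z in mm; "rx", "ry", "rz": the turn, a rotation vector about the tool's x, y, z in rad; "hand": the finger opening in mm, from 0 to 85.4. A call has 1 to 20 rows; each row shifts and turns the commanded pose from where the row before left it, along the tool's axes as they then stand; what a row does not reach is not made up. A row lasts 1/8 s, in which the tool goes at most 62.5 mm and 10.7 degrees, less where a joint would pass 70% of its speed; a pose out of reach is approached as far as the arm can. A call with a gripper value outside its range is refused whole. The fingers move at their own pace and stop on an object; FORCE is the grip in N (left out, the last holds). Time passes only in rows, so rows that do not move let the fingers close. It gives the time, the measured TCP pose, the force, the opening and the grip force at its end, in the units of the state.
- sense(): the state, without advancing time (a new reading comes with each control period).
- grab_frame(name): name is "scene" or "top" or "wrist"; returns the picture (384x512x3 uint8, red, green, blue); there is no depth.
- get_calibration(name): a dict with "K" (3x3 intrinsics, pixels), "R" (3x3) and "t" (3): a world point X has camera coordinates R X + t. Camera axes: x right, y down, z forward; pixel columns grow to the right and rows downward; lengths in mm; the calibration is good to about 2 mm. A picture is of the moment at which its call begins: read the wrist's pose just before it. get_calibration takes no time and is no camera call; for the wrist camera it gives the pose at the moment of the call.
- sign_off(): hands the job in; it is judged then, once.
The state is a dict: "clock": time; "qpos": joint angles; "qvel": joint speeds; "joint_efforts": joint torques, N m; "eef_pos": TCP position; "tcp_rot": TCP orientation; "contact_force": force on the tool from outside, world axes, zero at the start; "wrist_torque": the same for the moment, N m; "opening": opening from 0.0 (shut) to 1.0 (fully open); "grasp_force": force on a finger pad.
Only numpy, scipy, OpenCV 4.12 (cv2) and the standard library are available. Lean on these libraries where they do the work, as an engineer would, in place of code of your own. Each camera call takes 0.05 s, during which the arm holds its last target. There are 200 camera calls.

### The job

The finished handset lies on the stand, shut in behind a bottle, a power adaptor and a battery pack. First clear those three to the blue side mat, standing upright, then lay the handset flat on its outline on the test fixture, screen end on the light screen part of the outline, and only then stand the three back, each centred on the pad of its own shape on the stand, the battery pack lined up with its oblong pad. Do not knock any of the three over, and leave the screw dish on the mat where it is.

Things in the scene. Friction and masses are not known exactly. Their poses are not given: they have to be found in the camera images.
- handset: Black video handset lying flat along its y, 150 mm long. Handle 32 mm wide (x), 28 high, y -75 to +30 mm; white screen end 38 wide, 30 high, y +30 to +75. Origin: mid-length, underside, near the mass centre. 0.2 kg. Starts on the stand plate (z 0.008), y along the row within 0.05 rad; the taller row is 8 to 25 mm before it, too near for the gripper; behind it 50 mm are free up to a rail.
- bottle: Round white plastic bottle with grey cap, upright, 105 mm high; body 44 mm in diameter up to 78 mm, then narrowing to a 25 mm cap. Origin at the centre of its underside, z up; its yaw means nothing. About 0.15 kg. It starts on the round pad.
- adaptor: Square white plug-in power adaptor, standing upright, 44 x 44 mm, body 82 mm high, with a 30 mm square grey block on top to 88 mm. Origin at the centre of its underside, x and y square to its faces, z up. About 0.16 kg. It starts on the square pad, within 0.1 rad of the pad's yaw.
- battery: Oblong grey battery pack with a black band, standing upright, 28 mm (its x) by 56 mm (its y), 84 mm high. Origin at the centre of its underside, z up. About 0.2 kg. It starts on the oblong pad, within 0.1 rad of the pad's yaw.
- pad_round: Black round pad, 58 mm across, 2 mm thick, origin under its centre, top at z 0.010: the bottle's place. Fixed on the stand, an aluminium plate 160 x 240 mm, 8 mm thick, with a 30 mm high rail on its far edge. The three pads, in any order, form a row 68 mm apart along its near edge, 50 mm in front of the handset's line; all have the stand's yaw: x across the row towards the handset, y along it.
- pad_square: Black square pad, 58 x 58 mm, 2 mm thick, fixed on the stand (origin under its centre, top at z 0.010): the adaptor's place. Axes as the stand's: x across the row towards the handset, y along the row.
- pad_oblong: Black oblong pad, 42 mm (x) by 70 mm (y), 2 mm thick, fixed on the stand (origin on its underside centre; top at z = 0.010): the battery pack's place, with the pack's 56 mm side along the pad's 70 mm side. Axes as the stand's.
- mat: Blue mat, fixed on the bench to the left or right of the stand, 200 mm (its x) by 220 mm (its y), 2 mm thick. Origin at the centre of its underside, x away from the robot. The screw dish stands on its far part (about x = +75 mm); its near part, x from -100 to +35 mm, is free over the full width.
- dish: Small round steel dish with screws, loose, 60 mm across the rim, 18 mm high, standing on the far part of the mat. Origin at the centre of its underside. Leave it alone.
- fixture: Fixed test fixture on the other side of the stand from the mat: grey plate 190 (x) by 200 mm (y), top at z 0.012, origin under its centre; on it a box, x +41 to +91 mm, 170 long, top at z 0.067. On the near half a flat printed outline of the handset (black handle, white screen part): its centre at x -45 mm, y 0, its length along y, the screen part towards +y. The handset rests at z 0.012.
There are look-alikes about, which are no part of the job. What is shaped like the battery but purple or turquoise is not meant.

How it is judged:
By the outcome, as a careful person would: the job done as asked, in the order asked, and still so for the second after the job is handed in, with the robot touching nothing.
It also fails if it takes over 136 s, if anything falls off the work surface, if the arm or the gripper's body presses on something with over 40 N, if the wrist force passes 120 N, or if a joint passes its speed limit or range.

## Working session

There is one attempt and no reset: what is moved stays moved. The work goes in short steps, Python scripts to look and compute and a shell command to move; the robot and the scene stay as the last step left them, time stands still between calls to the robot, and variables do not carry over. Pictures are saved under pics/ and viewed, at most 14 in all, crops included, and the job is handed in when it is done.

```bash
ls; mkdir -p pics; python3 - <<'E'
from rig import *
import cv2, numpy as np
s=sense(); print(s)
for n in ("scene","top"):
    im=grab_frame(n); cv2.imwrite(f"pics/{n}0.png",im[:,:,::-1]); c=get_calibration(n); print(n,np.round(c["K"],1).tolist(),np.round(c["R"],3).tolist(),np.round(c["t"],1).tolist())
print(grip_depth if 'grip_depth' in globals() else [k for k in globals()])
E
```

```text
pics
{'clock': 0.0, 'qpos': array([ 1.11959343e+00,  3.53647079e-01,  1.63415658e+00,  7.66194872e-06,
        1.15516954e+00, -2.41223960e-03]), 'qvel': array([-0.00010544,  0.00159864,  0.00010675, -0.00027395, -0.00115923,
       -0.00161976]), 'joint_efforts': array([ 5.61619905e-03, -6.05250263e+01, -3.42072165e+01,  3.83500719e-04,
        9.26475768e-03,  6.51742630e-05]), 'eef_pos': array([270.96849609, 562.67439361, 230.55273349]), 'tcp_rot': array([-3.14021212e+00, -1.03355516e-05,  2.69279889e+00]), 'contact_force': array([-0.76453806,  0.07898726,  0.21845468]), 'wrist_torque': array([0.01859335, 0.00697039, 0.03242334]), 'grasp_force': 0.0, 'opening': 0.9995688593144381}
scene [[354.2, 0.0, 255.1], [0.0, 354.2, 192.7], [0.0, 0.0, 1.0]] [[0.822, 0.569, -0.014], [0.389, -0.579, -0.716], [-0.416, 0.583, -0.698]] [-381.8, -141.0, 1092.6]
top [[416.4, 0.0, 252.6], [0.0, 416.4, 193.7], [0.0, 0.0, 1.0]] [[0.028, -0.999, -0.017], [-0.984, -0.025, -0.177], [0.176, 0.022, -0.984]] [-3.4, 481.5, 964.4]
18.700000000000003
```

View pics/top0.png

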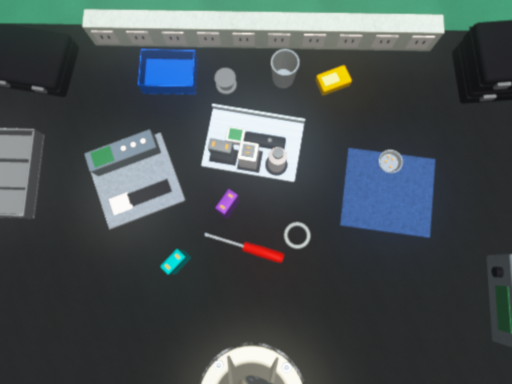

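View pics/scene0.png

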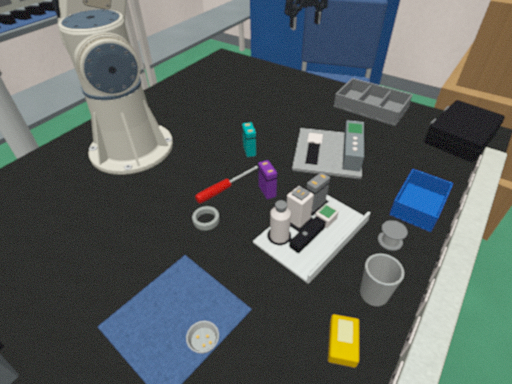

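The top view shows the stand at (205–305, 105–180). On it are the battery (219,150), adaptor (248,152), bottle (277,158) and the handset behind them, with its screen end at the left (235,133). The mat is at (388,192) with the dish at (390,161), the fixture at (135,178) with its white outline part at (120,204). The battery look-alikes are purple (226,201) and turquoise (174,262). Only the grey one with a black band on the stand fits.

```bash
cat > h.py <<'E'
from rig import *
import cv2, numpy as np
def cast(c,uv,z):
    uv=np.atleast_2d(np.array(uv,float)); d=np.c_[uv,np.ones(len(uv))]@np.linalg.inv(c["K"]).T@c["R"]
    o=-c["R"].T@c["t"]; return (o+d*((z-o[2])/d[:,2])[:,None])[:,:2]
def proj(c,X):
    p=(np.atleast_2d(X)@c["R"].T+c["t"])@c["K"].T; return p[:,:2]/p[:,2:]
def quad(c,mask,z):
    m=cv2.morphologyEx(mask,cv2.MORPH_CLOSE,np.ones((5,5)))
    k=max(cv2.findContours(m,0,2)[0],key=cv2.contourArea)
    w=cast(c,k[:,0],z).astype(np.float32)
    (x,y),(a,b),t=cv2.minAreaRect(w); return np.round([x,y,a,b,t],1)
def go(x,y,z,yaw=None):
    """shift in tool axes to bring the TCP to x,y,z with tool yaw (half turn free), tool down"""
    s=sense(); p=s["eef_pos"]; a=s["tcp_rot"][2]
    r=0 if yaw is None else (a-yaw+np.pi/2)%np.pi-np.pi/2   # rz about tool z (down)
    d=np.array([x,y,z])-p
    print("at",np.round(p,1),round(a,3),"-> x %.1f y %.1f z %.1f rz %.3f"%(d[0]*np.cos(a)+d[1]*np.sin(a),d[0]*np.sin(a)-d[1]*np.cos(a),-d[2],r))
E
python3 - <<'E'
from h import *
c=get_calibration("top"); im=cv2.imread("pics/top0.png"); hsv=cv2.cvtColor(im,cv2.COLOR_BGR2HSV)
def roi(m,x0,x1,y0,y1):
    o=np.zeros_like(m); o[y0:y1,x0:x1]=m[y0:y1,x0:x1]; return o
mat=cv2.inRange(hsv,(100,80,40),(125,255,200)); print("mat",quad(c,roi(mat,330,450,140,245),2))
br=cv2.inRange(hsv,(0,0,70),(180,80,255))
print("fix",quad(c,roi(br,80,190,120,232),12)); print("stand",quad(c,roi(br,195,312,98,187),8))
wh=cv2.inRange(hsv,(0,0,215),(180,60,255)); print("outl white",quad(c,roi(wh,100,135,185,220),12))
for n,uv,z in(("battery",(219,146),84),("adaptor",(248,147),88),("bottle",(278,153),105),("screen",(235,133),38),("dish",(390,160),18)): print(n,np.round(cast(c,uv,z)))
E
```

```text
mat [ 502.6 -329.   226.9  207.8   83.5]
fix [524.  310.9 216.5 207.3  23.3]
stand [624.5  13.8 234.4 299.7   1.2]
outl white [454.1 340.3  46.6  49.8  23. ]
battery [[587.  91.]]
adaptor [[585.  22.]]
bottle [[567. -48.]]
screen [[635.  58.]]
dish [[ 580. -331.]]
```

```bash
python3 -m creep '[{"rz":0.158,"z":-15},{"rz":0.158,"z":-15},{"rz":0.158,"z":-15},{"rz":0.158,"z":-15},{"rz":0.158,"z":-15},{"rz":0.158,"z":-15},{"rz":0.158,"z":-15},{"rz":0.158,"z":-15}]' && python3 -m creep '[{"x":-41.5,"y":27},{"x":-41.5,"y":27},{"x":-41.5,"y":27},{"x":-41.5,"y":27},{"x":-41.5,"y":27},{"x":-41.5,"y":27},{"x":-41.5,"y":27},{"x":-41.5,"y":27},{"x":-41.5,"y":27},{"x":-41.5,"y":27},{"x":-41.5,"y":27},{"x":-41.5,"y":27},{},{}]'
python3 - <<'E'
from h import *
c=get_calibration("wrist"); im=grab_frame("wrist"); cv2.imwrite("pics/w1.png",im[:,:,::-1])
print(np.round(c["K"],1).tolist(),np.round(c["R"],3).tolist(),"cam",np.round(-c["R"].T@c["t"],1)); np.savez("w1.npz",**{k:c[k] for k in "KRt"}); print(sense()["qpos"].round(2))
E
```

```text
[[339.3, 0.0, 252.0], [0.0, 339.3, 197.8], [0.0, 0.0, 1.0]] [[0.434, 0.901, -0.0], [0.856, -0.412, 0.312], [0.281, -0.136, -0.95]] cam [198.2 598.5 372.1]
[ 1.12  0.35  1.63 -0.    1.16 -0.  ]schema error: expected keys x, y, z, rx, ry, rz, hand
```

View pics/w1.png

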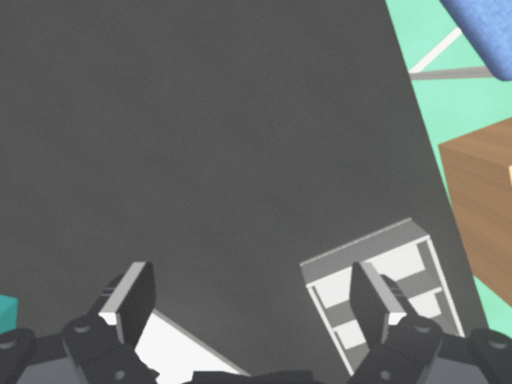

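The rows need every key; this view shows only the bare bench. I resend with all keys.

```bash
python3 -m creep '[{"x":0,"y":0,"rx":0,"ry":0,"hand":85,"rz":0.158,"z":-15},{"x":0,"y":0,"rx":0,"ry":0,"hand":85,"rz":0.158,"z":-15},{"x":0,"y":0,"rx":0,"ry":0,"hand":85,"rz":0.158,"z":-15},{"x":0,"y":0,"rx":0,"ry":0,"hand":85,"rz":0.158,"z":-15},{"x":0,"y":0,"rx":0,"ry":0,"hand":85,"rz":0.158,"z":-15},{"x":0,"y":0,"rx":0,"ry":0,"hand":85,"rz":0.158,"z":-15},{"x":0,"y":0,"rx":0,"ry":0,"hand":85,"rz":0.158,"z":-15},{"x":0,"y":0,"rx":0,"ry":0,"hand":85,"rz":0.158,"z":-15}]' && python3 -m creep '[{"x":-35.3,"y":31.4,"z":0,"rx":0,"ry":0,"rz":0,"hand":85},{"x":-35.3,"y":31.4,"z":0,"rx":0,"ry":0,"rz":0,"hand":85},{"x":-35.3,"y":31.4,"z":0,"rx":0,"ry":0,"rz":0,"hand":85},{"x":-35.3,"y":31.4,"z":0,"rx":0,"ry":0,"rz":0,"hand":85},{"x":-35.3,"y":31.4,"z":0,"rx":0,"ry":0,"rz":0,"hand":85},{"x":-35.3,"y":31.4,"z":0,"rx":0,"ry":0,"rz":0,"hand":85},{"x":-35.3,"y":31.4,"z":0,"rx":0,"ry":0,"rz":0,"hand":85},{"x":-35.3,"y":31.4,"z":0,"rx":0,"ry":0,"rz":0,"hand":85},{"x":-35.3,"y":31.4,"z":0,"rx":0,"ry":0,"rz":0,"hand":85},{"x":-35.3,"y":31.4,"z":0,"rx":0,"ry":0,"rz":0,"hand":85},{"x":-35.3,"y":31.4,"z":0,"rx":0,"ry":0,"rz":0,"hand":85},{"x":-35.3,"y":31.4,"z":0,"rx":0,"ry":0,"rz":0,"hand":85},{"x":0,"y":0,"z":0,"rx":0,"ry":0,"rz":0,"hand":85},{"x":0,"y":0,"z":0,"rx":0,"ry":0,"rz":0,"hand":85}]'
python3 - <<'E'
from h import *
c=get_calibration("wrist"); im=grab_frame("wrist"); cv2.imwrite("pics/w2.png",im[:,:,::-1])
np.savez("w2.npz",**{k:c[k] for k in "KRt"}); s=sense(); print(s["qpos"].round(2),s["tcp_rot"])
E
```

```text
clock: 1.15
eef_pos: [271.1, 562.9, 351.5]
tcp_rot: [-3.141, 0.001, 1.424]
contact_force: [0.8, 0.2, -0.2]
opening: 0.993
grasp_force: 0.0
clock: 2.9
eef_pos: [583.8, 90.7, 350.9]
tcp_rot: [-3.141, -0.0, 1.428]
contact_force: [-1.1, 0.2, -0.3]
opening: 0.994
grasp_force: 0.0
[0.15 0.21 1.56 0.   1.37 0.29] [-3.14085130e+00 -2.43222791e-04  1.42911444e+00]
```

View pics/w2.png

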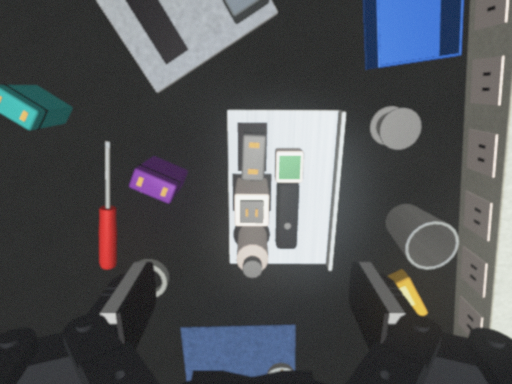

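The close view shows the battery, grey with a black band, at (254,155). The adaptor is at (251,210), the bottle cap at (252,267), and the handset spans (275–302, 150–248) with the screen up. I'll confirm with an enlarged crop.

```bash
python3 - <<'E'
import cv2
im=cv2.imread("pics/w2.png")[100:285,215:355]
cv2.imwrite("pics/w2c.png",cv2.resize(im,None,fx=3.2,fy=3.2,interpolation=cv2.INTER_CUBIC))
E
```

```text
(no output)
```

View pics/w2c.png

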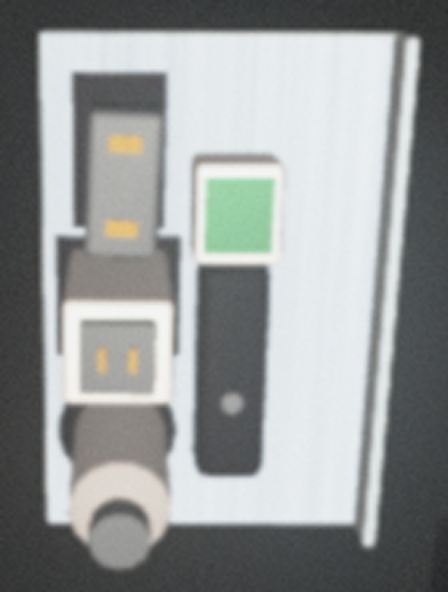

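The crop confirms the grey, black-banded battery is on the oblong pad, the white adaptor on the square one and the bottle on the round one. Corner pixels follow, read from the crop at scale 3.2.

```bash
python3 - <<'E'
from h import *
c=dict(np.load("w2.npz")); f=lambda p,z: cast(c,np.array(p,float)/3.2+[215-.35,100-.35],z)
A=lambda v: round(float(np.arctan2(-v[0],v[1])),3)
e=f([(38,32),(48,523)],8); y=e[0]-e[1]; print("stand edge",e.round(1).tolist(),np.linalg.norm(y).round(1),"yaw",A(y))
for n,p,z in (("batt",[(92,110),(160,115),(155,254),(87,248)],94),("adap",[(66,300),(173,301),(169,404),(66,402)],92),("screen",[(195,163),(284,163),(275,265),(193,260)],38),("handle",[(197,266),(269,266),(263,474),(195,474)],36)):
    q=f(p,z); print(n,q.mean(0).round(1),"yaw",A(q[0]-q[3]),A(q[1]-q[2]),"w,l",[np.linalg.norm(q[i]-q[j]).round(1) for i,j in((0,1),(2,3),(0,3),(1,2))])
print("cap",f([(119,541)],115).round(1))
print("pad ob",f([(75,73),(166,74)],10).round(1).tolist(),"sq right",f([(181,237)],10).round(1),"round l/r",f([(62,432),(175,432)],10).round(1).tolist())
s=A(y); m=e.mean(0); ux=np.array([np.cos(s),np.sin(s)]); uy=np.array([-np.sin(s),np.cos(s)])
for k in(68,0,-68): print("pad pred (x off unknown 35)",(m+uy*k+ux*35).round(1))
E
```

```text
stand edge [[555.1, 145.9], [520.7, -90.2]] 238.6 yaw -0.145
batt [584.6  92.1] yaw -0.187 -0.167 w,l [np.float64(24.8), np.float64(25.9), np.float64(51.8), np.float64(52.3)]
adap [573.1  25.3] yaw -0.158 -0.164 w,l [np.float64(41.4), np.float64(41.1), np.float64(42.6), np.float64(43.1)]
screen [629.2  61.2] yaw -0.141 -0.183 w,l [np.float64(37.5), np.float64(35.7), np.float64(42.3), np.float64(44.6)]
handle [618.8 -12. ] yaw -0.129 -0.127 w,l [np.float64(31.4), np.float64(31.6), np.float64(100.3), np.float64(100.3)]
cap [[563.4 -44.3]]
pad ob [[568.4, 126.6], [607.6, 120.6]] sq right [[605.   47.1]] round l/r [[535.8, -41.2], [590.0, -48.9]]
pad pred (x off unknown 35) [582.4  90.1]
pad pred (x off unknown 35) [572.5  22.8]
pad pred (x off unknown 35) [562.7 -44.5]
```

```bash
python3 -m creep '[{"x":1.5,"y":0.6,"z":50,"rx":0,"ry":0,"rz":0,"hand":85},{"x":0,"y":0,"z":50,"rx":0,"ry":0,"rz":0,"hand":85},{"x":0,"y":0,"z":50,"rx":0,"ry":0,"rz":0,"hand":85},{"x":0,"y":0,"z":50,"rx":0,"ry":0,"rz":0,"hand":85},{"x":0,"y":0,"z":40,"rx":0,"ry":0,"rz":0,"hand":85},{"x":0,"y":0,"z":30,"rx":0,"ry":0,"rz":0,"hand":85},{"x":0,"y":0,"z":20,"rx":0,"ry":0,"rz":0,"hand":85},{"x":0,"y":0,"z":13,"rx":0,"ry":0,"rz":0,"hand":85},{"x":0,"y":0,"z":0,"rx":0,"ry":0,"rz":0,"hand":85},{"x":0,"y":0,"z":0,"rx":0,"ry":0,"rz":0,"hand":50},{"x":0,"y":0,"z":0,"rx":0,"ry":0,"rz":0,"hand":40},{"x":0,"y":0,"z":0,"rx":0,"ry":0,"rz":0,"hand":34},{"x":0,"y":0,"z":0,"rx":0,"ry":0,"rz":0,"hand":30},{"x":0,"y":0,"z":0,"rx":0,"ry":0,"rz":0,"hand":20},{"x":0,"y":0,"z":0,"rx":0,"ry":0,"rz":0,"hand":20},{"x":0,"y":0,"z":0,"rx":0,"ry":0,"rz":0,"hand":20},{"x":0,"y":0,"z":0,"rx":0,"ry":0,"rz":0,"hand":20},{"x":0,"y":0,"z":0,"rx":0,"ry":0,"rz":0,"hand":20}]' 40
```

```text
clock: 5.2
eef_pos: [585.3, 91.8, 48.7]
tcp_rot: [3.141, -0.0, 1.429]
contact_force: [-1.2, 0.4, 6.5]
opening: 0.324
grasp_force: 39.1
```

```bash
python3 -m creep '[{"x":0,"y":0,"z":-15,"rx":0,"ry":0,"rz":0,"hand":20},{"x":0,"y":0,"z":-35,"rx":0,"ry":0,"rz":0,"hand":20},{"x":0,"y":0,"z":-50,"rx":0,"ry":0,"rz":0,"hand":20},{"x":0,"y":0,"z":-40,"rx":0,"ry":0,"rz":0,"hand":20},{"x":-20,"y":-3,"z":0,"rx":0,"ry":0,"rz":0,"hand":20},{"x":-40,"y":-5,"z":0,"rx":0,"ry":0,"rz":0,"hand":20},{"x":-45,"y":-5,"z":0,"rx":0,"ry":0,"rz":0,"hand":20},{"x":-45,"y":-5,"z":0,"rx":0,"ry":0,"rz":0,"hand":20},{"x":-45,"y":-5,"z":0,"rx":0,"ry":0,"rz":0,"hand":20},{"x":-45,"y":-5,"z":0,"rx":0,"ry":0,"rz":0,"hand":20},{"x":-45,"y":-5,"z":0,"rx":0,"ry":0,"rz":0,"hand":20},{"x":-45,"y":-5,"z":0,"rx":0,"ry":0,"rz":0,"hand":20},{"x":-45,"y":-6,"z":0,"rx":0,"ry":0,"rz":0,"hand":20},{"x":-45,"y":-6,"z":0,"rx":0,"ry":0,"rz":0,"hand":20},{"x":-40,"y":-6,"z":0,"rx":0,"ry":0,"rz":0,"hand":20},{"x":-25,"y":-3,"z":0,"rx":0,"ry":0,"rz":0,"hand":20},{"x":-15,"y":-1,"z":0,"rx":0,"ry":0,"rz":0,"hand":20},{"x":0,"y":0,"z":0,"rx":0,"ry":0,"rz":0,"hand":20}]'
python3 - <<'E'
from h import *
go(454.9,-394.1,42,1.426)
im=grab_frame("wrist"); cv2.imwrite("pics/w3.png",im[:,:,::-1])
E
```

```text
clock: 7.45
eef_pos: [454.1, -394.9, 187.5]
tcp_rot: [-3.141, -0.001, 1.427]
contact_force: [1.4, -0.0, -1.2]
opening: 0.326
grasp_force: 39.0
at [ 454.1 -394.9  187.5] 1.427 -> x 0.9 y 0.7 z 145.5 rz 0.001
```

View pics/w3.png

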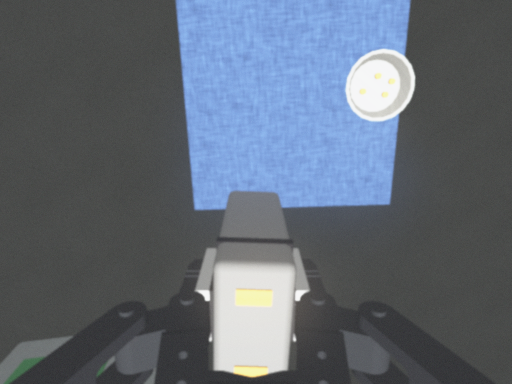

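The battery hangs level in the gripper, and the mat's right edge runs (195,210)–(391,205). I'll check the spot against that edge.

```bash
python3 - <<'E'
from h import *
c=get_calibration("wrist"); print(cast(c,[(195,210),(391,205),(181,30),(380,85)],2).round(1).tolist())
E
```

```text
[[390.1, -424.7], [589.4, -447.7], [410.4, -258.5], [581.2, -329.1]]
```

```bash
python3 -m creep '[{"x":0,"y":0,"z":20,"rx":0,"ry":0,"rz":0,"hand":20},{"x":0,"y":0,"z":45,"rx":0,"ry":0,"rz":0,"hand":20},{"x":0,"y":0,"z":40,"rx":0,"ry":0,"rz":0,"hand":20},{"x":0,"y":0,"z":22,"rx":0,"ry":0,"rz":0,"hand":20},{"x":0,"y":0,"z":10,"rx":0,"ry":0,"rz":0,"hand":20},{"x":0,"y":0,"z":5,"rx":0,"ry":0,"rz":0,"hand":20},{"x":0,"y":0,"z":3,"rx":0,"ry":0,"rz":0,"hand":20},{"x":0,"y":0,"z":1,"rx":0,"ry":0,"rz":0,"hand":20},{"x":0,"y":0,"z":0,"rx":0,"ry":0,"rz":0,"hand":20},{"x":0,"y":0,"z":0,"rx":0,"ry":0,"rz":0,"hand":20}]'
```

```text
clock: 8.75
eef_pos: [455.0, -394.8, 42.7]
tcp_rot: [3.141, 0.0, 1.429]
contact_force: [0.2, 0.2, -2.0]
opening: 0.325
grasp_force: 38.9
```

```bash
python3 -m creep '[{"x":0,"y":0,"z":1,"rx":0,"ry":0,"rz":0,"hand":20},{"x":0,"y":0,"z":0.8,"rx":0,"ry":0,"rz":0,"hand":20},{"x":0,"y":0,"z":0,"rx":0,"ry":0,"rz":0,"hand":20},{"x":0,"y":0,"z":0,"rx":0,"ry":0,"rz":0,"hand":20}]'; python3 -m creep '[{"x":0,"y":0,"z":0,"rx":0,"ry":0,"rz":0,"hand":32},{"x":0,"y":0,"z":0,"rx":0,"ry":0,"rz":0,"hand":40},{"x":0,"y":0,"z":0,"rx":0,"ry":0,"rz":0,"hand":60},{"x":0,"y":0,"z":0,"rx":0,"ry":0,"rz":0,"hand":85},{"x":0,"y":0,"z":0,"rx":0,"ry":0,"rz":0,"hand":85},{"x":0,"y":0,"z":-20,"rx":0,"ry":0,"rz":0,"hand":85},{"x":0,"y":0,"z":-50,"rx":0,"ry":0,"rz":0,"hand":85},{"x":0,"y":0,"z":-50,"rx":0,"ry":0,"rz":0,"hand":85},{"x":0,"y":0,"z":-30,"rx":0,"ry":0,"rz":0,"hand":85},{"x":0,"y":0,"z":0,"rx":0,"ry":0,"rz":0,"hand":85}]'; python3 -c "
from h import *
go(573.1,25.3,195,1.426)"
```

```text
clock: 9.25
eef_pos: [454.9, -394.7, 40.7]
tcp_rot: [3.142, 0.0, 1.429]
contact_force: [-2.0, 1.4, 2.7]
opening: 0.323
grasp_force: 39.4
clock: 10.5
eef_pos: [456.3, -395.9, 194.7]
tcp_rot: [3.136, 0.004, 1.429]
contact_force: [0.3, 0.4, -1.1]
opening: 0.999
grasp_force: 0.0
at [ 456.3 -395.9  194.7] 1.429 -> x 433.5 y 56.0 z -0.3 rz 0.003
```

```bash
python3 -m creep '[{"x":20,"y":3,"z":0,"rx":0,"ry":0,"rz":0,"hand":85},{"x":40,"y":5,"z":0,"rx":0,"ry":0,"rz":0,"hand":85},{"x":48,"y":6,"z":0,"rx":0,"ry":0,"rz":0,"hand":85},{"x":48,"y":6,"z":0,"rx":0,"ry":0,"rz":0,"hand":85},{"x":48,"y":6,"z":0,"rx":0,"ry":0,"rz":0,"hand":85},{"x":48,"y":6,"z":0,"rx":0,"ry":0,"rz":0,"hand":85},{"x":48,"y":6,"z":0,"rx":0,"ry":0,"rz":0,"hand":85},{"x":48,"y":6,"z":0,"rx":0,"ry":0,"rz":0,"hand":85},{"x":45,"y":6,"z":0,"rx":0,"ry":0,"rz":0,"hand":85},{"x":25,"y":4,"z":0,"rx":0,"ry":0,"rz":0,"hand":85},{"x":15,"y":3,"z":0,"rx":0,"ry":0,"rz":0,"hand":85},{"x":0,"y":0,"z":0,"rx":0,"ry":0,"rz":0,"hand":85},{"x":0,"y":0,"z":0,"rx":0,"ry":0,"rz":0,"hand":85}]' ; python3 -c "
from h import *
go(573.1,25.3,48,1.42)"
```

```text
clock: 12.12
eef_pos: [572.0, 25.3, 190.1]
tcp_rot: [-3.141, 0.0, 1.428]
contact_force: [0.2, 0.7, -0.1]
opening: 0.993
grasp_force: 0.0
at [572.   25.3 190.1] 1.428 -> x 0.2 y 1.1 z 142.1 rz 0.008
```

```bash
python3 -m creep '[{"x":0,"y":1,"z":20,"rx":0,"ry":0,"rz":0,"hand":85},{"x":0,"y":0,"z":45,"rx":0,"ry":0,"rz":0,"hand":85},{"x":0,"y":0,"z":40,"rx":0,"ry":0,"rz":0,"hand":85},{"x":0,"y":0,"z":25,"rx":0,"ry":0,"rz":0,"hand":85},{"x":0,"y":0,"z":12,"rx":0,"ry":0,"rz":0,"hand":85},{"x":0,"y":0,"z":0,"rx":0,"ry":0,"rz":0,"hand":65},{"x":0,"y":0,"z":0,"rx":0,"ry":0,"rz":0,"hand":56},{"x":0,"y":0,"z":0,"rx":0,"ry":0,"rz":0,"hand":50},{"x":0,"y":0,"z":0,"rx":0,"ry":0,"rz":0,"hand":46},{"x":0,"y":0,"z":0,"rx":0,"ry":0,"rz":0,"hand":36},{"x":0,"y":0,"z":0,"rx":0,"ry":0,"rz":0,"hand":36},{"x":0,"y":0,"z":0,"rx":0,"ry":0,"rz":0,"hand":36},{"x":0,"y":0,"z":0,"rx":0,"ry":0,"rz":0,"hand":36},{"x":0,"y":0,"z":0,"rx":0,"ry":0,"rz":0,"hand":36}]' 40; python3 -c "
from h import *
go(462.8,-324.5,190,1.428)"
```

```text
clock: 13.88
eef_pos: [573.9, 25.8, 49.2]
tcp_rot: [3.141, -0.0, 1.429]
contact_force: [-0.8, -0.4, 6.1]
opening: 0.508
grasp_force: 40.5
at [573.9  25.8  49.2] 1.429 -> x -362.5 y -60.5 z -140.8 rz 0.001
```

```bash
python3 -m creep '[{"x":0,"y":0,"z":-15,"rx":0,"ry":0,"rz":0,"hand":36},{"x":0,"y":0,"z":-35,"rx":0,"ry":0,"rz":0,"hand":36},{"x":0,"y":0,"z":-50,"rx":0,"ry":0,"rz":0,"hand":36},{"x":0,"y":0,"z":-40,"rx":0,"ry":0,"rz":0,"hand":36},{"x":-20,"y":-3,"z":0,"rx":0,"ry":0,"rz":0,"hand":36},{"x":-40,"y":-7,"z":0,"rx":0,"ry":0,"rz":0,"hand":36},{"x":-48,"y":-8,"z":0,"rx":0,"ry":0,"rz":0,"hand":36},{"x":-48,"y":-8,"z":0,"rx":0,"ry":0,"rz":0,"hand":36},{"x":-48,"y":-8,"z":0,"rx":0,"ry":0,"rz":0,"hand":36},{"x":-48,"y":-8,"z":0,"rx":0,"ry":0,"rz":0,"hand":36},{"x":-48,"y":-8,"z":0,"rx":0,"ry":0,"rz":0,"hand":36},{"x":-40,"y":-7,"z":0,"rx":0,"ry":0,"rz":0,"hand":36},{"x":-22.5,"y":-3.5,"z":0,"rx":0,"ry":0,"rz":0,"hand":36},{"x":0,"y":0,"z":0,"rx":0,"ry":0,"rz":0,"hand":36},{"x":0,"y":0,"z":0,"rx":0,"ry":0,"rz":0,"hand":36}]'; python3 -c "
from h import *
go(462.8,-324.5,41.2,1.428)"
```

```text
clock: 15.75
eef_pos: [461.6, -323.9, 187.7]
tcp_rot: [-3.14, -0.001, 1.428]
contact_force: [-0.3, 1.2, -2.3]
opening: 0.515
grasp_force: 41.5
at [ 461.6 -323.9  187.7] 1.428 -> x -0.4 y 1.3 z 146.5 rz 0.000
```

```bash
python3 -m creep '[{"x":0,"y":0,"z":20,"rx":0,"ry":0,"rz":0,"hand":36},{"x":0,"y":0,"z":45,"rx":0,"ry":0,"rz":0,"hand":36},{"x":0,"y":0,"z":40,"rx":0,"ry":0,"rz":0,"hand":36},{"x":0,"y":0,"z":22,"rx":0,"ry":0,"rz":0,"hand":36},{"x":0,"y":0,"z":10,"rx":0,"ry":0,"rz":0,"hand":36},{"x":0,"y":0,"z":5,"rx":0,"ry":0,"rz":0,"hand":36},{"x":0,"y":0,"z":3,"rx":0,"ry":0,"rz":0,"hand":36},{"x":0,"y":0,"z":1,"rx":0,"ry":0,"rz":0,"hand":36},{"x":0,"y":0,"z":0.8,"rx":0,"ry":0,"rz":0,"hand":36},{"x":0,"y":0,"z":0,"rx":0,"ry":0,"rz":0,"hand":36},{"x":0,"y":0,"z":0,"rx":0,"ry":0,"rz":0,"hand":36}]'
```

```text
clock: 17.12
eef_pos: [462.5, -324.6, 41.9]
tcp_rot: [3.141, 0.0, 1.429]
contact_force: [0.2, -0.2, -1.9]
opening: 0.514
grasp_force: 41.4
```

Still 0.7 mm above the mat, so I lower 1 mm and release.

```bash
python3 -m creep '[{"x":0,"y":0,"z":1,"rx":0,"ry":0,"rz":0,"hand":36},{"x":0,"y":0,"z":0,"rx":0,"ry":0,"rz":0,"hand":36},{"x":0,"y":0,"z":0,"rx":0,"ry":0,"rz":0,"hand":36}]'; python3 -m creep '[{"x":0,"y":0,"z":0,"rx":0,"ry":0,"rz":0,"hand":48},{"x":0,"y":0,"z":0,"rx":0,"ry":0,"rz":0,"hand":58},{"x":0,"y":0,"z":0,"rx":0,"ry":0,"rz":0,"hand":85},{"x":0,"y":0,"z":0,"rx":0,"ry":0,"rz":0,"hand":85},{"x":0,"y":0,"z":0,"rx":0,"ry":0,"rz":0,"hand":85},{"x":0,"y":0,"z":-20,"rx":0,"ry":0,"rz":0,"hand":85},{"x":0,"y":0,"z":-50,"rx":0,"ry":0,"rz":0,"hand":85},{"x":0,"y":0,"z":-50,"rx":0,"ry":0,"rz":0,"hand":85},{"x":0,"y":0,"z":-30,"rx":0,"ry":0,"rz":0,"hand":85},{"x":0,"y":0,"z":0,"rx":0,"ry":0,"rz":0,"hand":85},{"x":0,"y":0,"z":0,"rx":0,"ry":0,"rz":0,"hand":85}]'; python3 -c "
from h import *
go(563.4,-44.3,195,1.426)"
```

```text
clock: 17.5
eef_pos: [462.5, -324.6, 41.2]
tcp_rot: [3.141, 0.0, 1.429]
contact_force: [-2.3, 0.9, 6.4]
opening: 0.507
grasp_force: 42.1
clock: 18.88
eef_pos: [461.9, -324.1, 189.8]
tcp_rot: [-3.141, -0.0, 1.429]
contact_force: [-0.9, -0.1, -0.4]
opening: 0.997
grasp_force: 0.0
at [ 461.9 -324.1  189.8] 1.429 -> x 291.4 y 60.9 z -5.2 rz 0.003
```

```bash
python3 -m creep '[{"x":20,"y":4,"z":0,"rx":0,"ry":0,"rz":0,"hand":85},{"x":40,"y":8,"z":0,"rx":0,"ry":0,"rz":0,"hand":85},{"x":48,"y":10,"z":0,"rx":0,"ry":0,"rz":0,"hand":85},{"x":48,"y":10,"z":0,"rx":0,"ry":0,"rz":0,"hand":85},{"x":48,"y":10,"z":0,"rx":0,"ry":0,"rz":0,"hand":85},{"x":48,"y":10,"z":0,"rx":0,"ry":0,"rz":0,"hand":85},{"x":25,"y":6,"z":0,"rx":0,"ry":0,"rz":0,"hand":85},{"x":14,"y":3,"z":0,"rx":0,"ry":0,"rz":0,"hand":85},{"x":0,"y":0,"z":0,"rx":0,"ry":0,"rz":0,"hand":85},{"x":0,"y":0,"z":0,"rx":0,"ry":0,"rz":0,"hand":85}]' ; python3 -c "
from h import *
go(563.4,-44.3,48,1.426)"
```

```text
clock: 20.12
eef_pos: [563.4, -45.7, 190.3]
tcp_rot: [-3.141, 0.0, 1.428]
contact_force: [-0.4, 0.0, -0.1]
opening: 0.997
grasp_force: 0.0
at [563.4 -45.7 190.3] 1.428 -> x 1.3 y -0.2 z 142.3 rz 0.002
```

```bash
python3 -m creep '[{"x":1,"y":0,"z":20,"rx":0,"ry":0,"rz":0,"hand":85},{"x":0,"y":0,"z":45,"rx":0,"ry":0,"rz":0,"hand":85},{"x":0,"y":0,"z":40,"rx":0,"ry":0,"rz":0,"hand":85},{"x":0,"y":0,"z":25,"rx":0,"ry":0,"rz":0,"hand":85},{"x":0,"y":0,"z":13,"rx":0,"ry":0,"rz":0,"hand":85},{"x":0,"y":0,"z":0,"rx":0,"ry":0,"rz":0,"hand":65},{"x":0,"y":0,"z":0,"rx":0,"ry":0,"rz":0,"hand":56},{"x":0,"y":0,"z":0,"rx":0,"ry":0,"rz":0,"hand":50},{"x":0,"y":0,"z":0,"rx":0,"ry":0,"rz":0,"hand":46},{"x":0,"y":0,"z":0,"rx":0,"ry":0,"rz":0,"hand":36},{"x":0,"y":0,"z":0,"rx":0,"ry":0,"rz":0,"hand":36},{"x":0,"y":0,"z":0,"rx":0,"ry":0,"rz":0,"hand":36},{"x":0,"y":0,"z":0,"rx":0,"ry":0,"rz":0,"hand":36},{"x":0,"y":0,"z":0,"rx":0,"ry":0,"rz":0,"hand":36}]' 40; python3 -c "
from h import *
go(470.7,-254.9,190,1.428)"
```

```text
clock: 21.88
eef_pos: [564.4, -44.0, 48.5]
tcp_rot: [3.141, 0.0, 1.429]
contact_force: [-1.3, 0.2, 6.1]
opening: 0.503
grasp_force: 40.2
at [564.4 -44.   48.5] 1.429 -> x -222.0 y -63.0 z -141.5 rz 0.001
```

```bash
python3 -m creep '[{"x":0,"y":0,"z":-15,"rx":0,"ry":0,"rz":0,"hand":36},{"x":0,"y":0,"z":-35,"rx":0,"ry":0,"rz":0,"hand":36},{"x":0,"y":0,"z":-50,"rx":0,"ry":0,"rz":0,"hand":36},{"x":0,"y":0,"z":-40,"rx":0,"ry":0,"rz":0,"hand":36},{"x":-20,"y":-5,"z":0,"rx":0,"ry":0,"rz":0,"hand":36},{"x":-40,"y":-11,"z":0,"rx":0,"ry":0,"rz":0,"hand":36},{"x":-45,"y":-13,"z":0,"rx":0,"ry":0,"rz":0,"hand":36},{"x":-45,"y":-13,"z":0,"rx":0,"ry":0,"rz":0,"hand":36},{"x":-40,"y":-11,"z":0,"rx":0,"ry":0,"rz":0,"hand":36},{"x":-22,"y":-7,"z":0,"rx":0,"ry":0,"rz":0,"hand":36},{"x":-10,"y":-3,"z":0,"rx":0,"ry":0,"rz":0,"hand":36},{"x":0,"y":0,"z":0,"rx":0,"ry":0,"rz":0,"hand":36}]'; python3 -m creep '[{"x":0,"y":0,"z":20,"rx":0,"ry":0,"rz":0,"hand":36},{"x":0,"y":0,"z":45,"rx":0,"ry":0,"rz":0,"hand":36},{"x":0,"y":0,"z":40,"rx":0,"ry":0,"rz":0,"hand":36},{"x":0,"y":0,"z":22,"rx":0,"ry":0,"rz":0,"hand":36},{"x":0,"y":0,"z":10,"rx":0,"ry":0,"rz":0,"hand":36},{"x":0,"y":0,"z":5,"rx":0,"ry":0,"rz":0,"hand":36},{"x":0,"y":0,"z":3,"rx":0,"ry":0,"rz":0,"hand":36},{"x":0,"y":0,"z":1,"rx":0,"ry":0,"rz":0,"hand":36},{"x":0,"y":0,"z":0.8,"rx":0,"ry":0,"rz":0,"hand":36},{"x":0,"y":0,"z":0,"rx":0,"ry":0,"rz":0,"hand":36},{"x":0,"y":0,"z":0,"rx":0,"ry":0,"rz":0,"hand":36}]'
```

```text
clock: 23.38
eef_pos: [469.7, -255.1, 187.2]
tcp_rot: [-3.141, -0.0, 1.428]
contact_force: [0.4, 0.4, -1.9]
opening: 0.5
grasp_force: 41.2
clock: 24.75
eef_pos: [470.4, -255.0, 41.1]
tcp_rot: [3.141, 0.0, 1.429]
contact_force: [-1.0, -0.7, -1.9]
opening: 0.499
grasp_force: 41.2
```

```bash
python3 -m creep '[{"x":0,"y":0,"z":0.8,"rx":0,"ry":0,"rz":0,"hand":36},{"x":0,"y":0,"z":0,"rx":0,"ry":0,"rz":0,"hand":36},{"x":0,"y":0,"z":0,"rx":0,"ry":0,"rz":0,"hand":36}]'; python3 -m creep '[{"x":0,"y":0,"z":0,"rx":0,"ry":0,"rz":0,"hand":48},{"x":0,"y":0,"z":0,"rx":0,"ry":0,"rz":0,"hand":58},{"x":0,"y":0,"z":0,"rx":0,"ry":0,"rz":0,"hand":85},{"x":0,"y":0,"z":0,"rx":0,"ry":0,"rz":0,"hand":85},{"x":0,"y":0,"z":0,"rx":0,"ry":0,"rz":0,"hand":85},{"x":0,"y":0,"z":-20,"rx":0,"ry":0,"rz":0,"hand":85},{"x":0,"y":0,"z":-50,"rx":0,"ry":0,"rz":0,"hand":85},{"x":0,"y":0,"z":-60,"rx":0,"ry":0,"rz":0,"hand":85},{"x":0,"y":0,"z":-60,"rx":0,"ry":0,"rz":0,"hand":85},{"x":0,"y":0,"z":-30,"rx":0,"ry":0,"rz":0,"hand":85},{"x":0,"y":0,"z":0,"rx":0,"ry":0,"rz":0,"hand":85},{"x":0,"y":0,"z":0,"rx":0,"ry":0,"rz":0,"hand":85}]'; python3 -c "
from h import *
go(622,10,260,1.44)"
```

```text
clock: 25.12
eef_pos: [470.4, -255.0, 40.5]
tcp_rot: [3.141, 0.0, 1.429]
contact_force: [-2.0, 0.4, 6.7]
opening: 0.505
grasp_force: 41.9
clock: 26.62
eef_pos: [469.7, -254.6, 259.1]
tcp_rot: [-3.14, -0.0, 1.429]
contact_force: [-0.5, -0.4, 0.2]
opening: 0.993
grasp_force: 0.0
at [ 469.7 -254.6  259.1] 1.429 -> x 283.5 y 113.3 z -0.9 rz -0.011
```

```bash
python3 -m creep '[{"x":20,"y":7,"z":0,"rx":0,"ry":0,"rz":0,"hand":85},{"x":40,"y":14,"z":0,"rx":0,"ry":0,"rz":0,"hand":85},{"x":48,"y":16,"z":0,"rx":0,"ry":0,"rz":0,"hand":85},{"x":48,"y":16,"z":0,"rx":0,"ry":0,"rz":0,"hand":85},{"x":48,"y":16,"z":0,"rx":0,"ry":0,"rz":0,"hand":85},{"x":48,"y":16,"z":0,"rx":0,"ry":0,"rz":0,"hand":85},{"x":48,"y":16,"z":0,"rx":0,"ry":0,"rz":0,"hand":85},{"x":30,"y":9,"z":0,"rx":0,"ry":0,"rz":0,"hand":85},{"x":10,"y":3,"z":0,"rx":0,"ry":0,"rz":0,"hand":85},{"x":0,"y":0,"z":0,"rx":0,"ry":0,"rz":0,"hand":85},{"x":0,"y":0,"z":0,"rx":0,"ry":0,"rz":0,"hand":85}]'; python3 - <<'E'
from h import *
c=get_calibration("wrist"); im=grab_frame("wrist"); cv2.imwrite("pics/w4.png",im[:,:,::-1])
np.savez("w4.npz",**{k:c[k] for k in "KRt"})
E
```

```text
clock: 28.0
eef_pos: [629.7, 64.5, 259.5]
tcp_rot: [-3.14, 0.001, 1.428]
contact_force: [-0.3, 0.2, -0.0]
opening: 1.001
grasp_force: 0.0
```

View pics/w4.png

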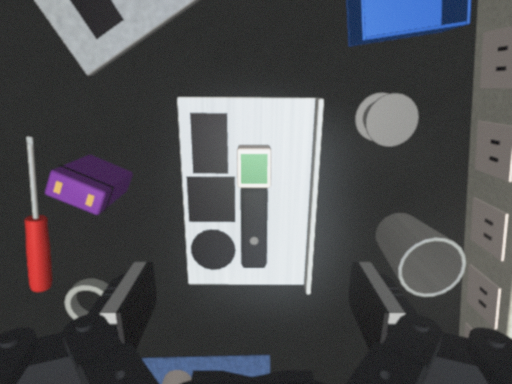

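The three pads are now clear: oblong (209,143), square (211,199), round (213,249). The handset spans (237–271, 145–268).

```bash
python3 - <<'E'
from h import *
c=dict(np.load("w4.npz")); im=cv2.imread("pics/w4.png"); g=cv2.cvtColor(im,cv2.COLOR_BGR2GRAY)
d=cv2.inRange(g,0,120); d[:102]=0; d[281:]=0; d[:,:184]=0; d[:,305:]=0
for k in cv2.findContours(d,0,2)[0]:
    if cv2.contourArea(k)<300: continue
    cen=k[:,0].mean(0); z=36 if cen[0]>235 else 10
    w=cast(c,k[:,0],z).astype(np.float32); (x,y),s,t=cv2.minAreaRect(w); print(cen.round(),np.round([x,y,*s,t],1), round(float(np.deg2rad(t)),3))
A=lambda v: round(float(np.arctan2(-v[0],v[1])),3)
q=cast(c,[(238,148),(271,148)],38); print("screen end mid",q.mean(0).round(1)); q2=cast(c,[(241,268),(267,268)],36); print("handle end mid",q2.mean(0).round(1))
v=q.mean(0)-q2.mean(0); print("handset",((q.mean(0)+q2.mean(0))/2).round(1),A(v),np.linalg.norm(v).round(1)); go(622,10,15,np.pi/2+A(v))
E
```

```text
[212. 249.] [562.4 -43.8  53.7  54.8  81.9] 1.429
[257. 230.] [619.3 -11.9 100.   29.8  82.6] 1.441
[209. 201.] [572.3  22.8  56.3  55.9  81.7] 1.425
[204. 141.] [582.4  89.6  67.1  40.   81.5] 1.422
screen end mid [634.   82.2]
handle end mid [613. -63.]
handset [623.5   9.6] -0.144 146.7
at [629.8  64.5 259.8] 1.428 -> x -55.1 y 0.1 z 244.8 rz 0.001
```

```bash
python3 -m creep '[{"x":-20,"y":0,"z":20,"rx":0,"ry":0,"rz":-0.011,"hand":62},{"x":-25,"y":0,"z":45,"rx":0,"ry":0,"rz":0,"hand":62},{"x":-10,"y":0,"z":50,"rx":0,"ry":0,"rz":0,"hand":62},{"x":0,"y":0,"z":50,"rx":0,"ry":0,"rz":0,"hand":62},{"x":0,"y":0,"z":40,"rx":0,"ry":0,"rz":0,"hand":62},{"x":0,"y":0,"z":20,"rx":0,"ry":0,"rz":0,"hand":62},{"x":0,"y":0,"z":10,"rx":0,"ry":0,"rz":0,"hand":62},{"x":0,"y":0,"z":0,"rx":0,"ry":0,"rz":0,"hand":62},{"x":0,"y":0,"z":0,"rx":0,"ry":0,"rz":0,"hand":62}]'; python3 -c "
from h import *
go(622.4,10.2,11.5,1.44)"
```

```text
clock: 29.18
eef_pos: [623.9, 11.2, 26.5]
tcp_rot: [3.139, -0.0, 1.44]
contact_force: [-0.9, 0.3, 0.5]
opening: 0.728
grasp_force: 0.0
at [623.9  11.2  26.5] 1.44 -> x -1.2 y -1.4 z 15.0 rz -0.000
```

```bash
python3 -m creep '[{"x":-1,"y":-1,"z":8,"rx":0,"ry":0,"rz":0,"hand":62},{"x":0,"y":0,"z":5,"rx":0,"ry":0,"rz":0,"hand":62},{"x":0,"y":0,"z":2,"rx":0,"ry":0,"rz":0,"hand":50},{"x":0,"y":0,"z":0,"rx":0,"ry":0,"rz":0,"hand":40},{"x":0,"y":0,"z":0,"rx":0,"ry":0,"rz":0,"hand":36},{"x":0,"y":0,"z":0,"rx":0,"ry":0,"rz":0,"hand":24},{"x":0,"y":0,"z":0,"rx":0,"ry":0,"rz":0,"hand":24},{"x":0,"y":0,"z":0,"rx":0,"ry":0,"rz":0,"hand":24},{"x":0,"y":0,"z":0,"rx":0,"ry":0,"rz":0,"hand":24},{"x":0,"y":0,"z":0,"rx":0,"ry":0,"rz":0,"hand":24}]' 50
```

```text
clock: 30.42
eef_pos: [622.2, 10.3, 10.5]
tcp_rot: [3.141, -0.0, 1.44]
contact_force: [0.7, -0.4, 5.7]
opening: 0.364
grasp_force: 51.5
```

```bash
python3 -m creep '[{"x":0,"y":0,"z":-10,"rx":0,"ry":0,"rz":0,"hand":24},{"x":0,"y":0,"z":-30,"rx":0,"ry":0,"rz":0,"hand":24},{"x":0,"y":0,"z":-50,"rx":0,"ry":0,"rz":0,"hand":24},{"x":0,"y":0,"z":-50,"rx":0,"ry":0,"rz":0,"hand":24},{"x":0,"y":0,"z":-30,"rx":0,"ry":0,"rz":0,"hand":24},{"x":13,"y":-17,"z":-20,"rx":0,"ry":0,"rz":0,"hand":24},{"x":26,"y":-34,"z":0,"rx":0,"ry":0,"rz":0,"hand":24},{"x":30,"y":-40,"z":0,"rx":0,"ry":0,"rz":0,"hand":24},{"x":30,"y":-40,"z":0,"rx":0,"ry":0,"rz":0,"hand":24},{"x":30,"y":-40,"z":0,"rx":0,"ry":0,"rz":0,"hand":24},{"x":30,"y":-40,"z":0,"rx":0,"ry":0,"rz":0,"hand":24},{"x":26,"y":-34,"z":0,"rx":0,"ry":0,"rz":0,"hand":24},{"x":13,"y":-17,"z":0,"rx":0,"ry":0,"rz":0,"hand":24},{"x":8,"y":-8,"z":0,"rx":0,"ry":0,"rz":-0.1,"hand":24},{"x":0,"y":0,"z":0,"rx":0,"ry":0,"rz":-0.15,"hand":24},{"x":0,"y":0,"z":0,"rx":0,"ry":0,"rz":-0.15,"hand":24},{"x":0,"y":0,"z":0,"rx":0,"ry":0,"rz":-0.13,"hand":24},{"x":0,"y":0,"z":0,"rx":0,"ry":0,"rz":0,"hand":24},{"x":0,"y":0,"z":0,"rx":0,"ry":0,"rz":0,"hand":24}]'; python3 - <<'E'
from h import *
c=get_calibration("wrist"); im=grab_frame("wrist"); cv2.imwrite("pics/w5.png",im[:,:,::-1])
np.savez("w5.npz",**{k:c[k] for k in "KRt"})
E
```

```text
clock: 32.8
eef_pos: [380.7, 249.6, 200.1]
tcp_rot: [-3.141, 0.0, 1.967]
contact_force: [0.5, 0.4, -1.7]
opening: 0.365
grasp_force: 50.7
```

View pics/w5.png

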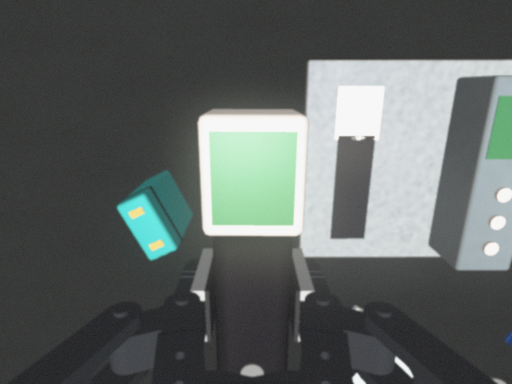

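The outline is clear: white part (337–383, 86–137), handle down to (350,240). The handset is held straight, its screen end at row 117.

```bash
python3 - <<'E'
from h import *
c=dict(np.load("w5.npz")); im=cv2.imread("pics/w5.png"); g=cv2.cvtColor(im,cv2.COLOR_BGR2GRAY)
def rect(m,x0,x1,y0,y1):
    o=np.zeros_like(m); o[y0:y1,x0:x1]=m[y0:y1,x0:x1]; k=max(cv2.findContours(o,0,2)[0],key=cv2.contourArea)
    w=cast(c,k[:,0],12).astype(np.float32); (x,y),s,t=cv2.minAreaRect(w); print(np.round([x,y,*s,t],1),round(float(np.deg2rad(t)),3)); return np.array([x,y])
a=rect(cv2.inRange(g,225,255),325,395,75,145); b=rect(cv2.inRange(g,0,90),322,382,130,250)
v=a-b; yw=np.arctan2(-v[0],v[1]); print("line yaw",yw.round(3),np.linalg.norm(v).round(1))
u=v/np.linalg.norm(v); print("origin",(a-u*52.5).round(1),(b+u*22.5).round(1))
q=cast(c,[(203,118),(303,118)],227.6); p=sense()["eef_pos"][:2]; print("screen end in hand",q.round(1).tolist(),"dist TCP",np.linalg.norm(q.mean(0)-p).round(1),"mid dir",np.arctan2(*(q.mean(0)-p)[::-1]).round(3))
o=((a-u*52.5)+(b+u*22.5))/2; go(*o,14.5,np.pi/2+yw)
E
```

```text
[451.3 341.2  44.9  50.5  22.7] 0.396
[487.5 256.7  31.6  69.8  22.7] 0.396
line yaw 0.405 92.0
origin [472.  292.9] [478.7 277.3]
screen end in hand [[338.2, 309.2], [368.5, 321.9]] dist TCP 71.3 mid dir 1.965
at [380.8 249.7 200.1] 1.967 -> x -3.8 y 100.9 z 185.6 rz -0.008
```

```bash
python3 - <<'E'
from h import *
c=dict(np.load("w5.npz")); im=cv2.imread("pics/w5.png"); g=cv2.cvtColor(im,cv2.COLOR_BGR2GRAY)
print("col357",g[225:260:2,352].tolist(),"\ntop",g[76:100:2,360].tolist(),"\nrow190",g[190,326:382:2].tolist(),"\nrow110",g[110,328:392:2].tolist(),"\nrow225",g[225,326:376:2].tolist(),"\nmid",g[125:150:2,350].tolist())
E
```

```text
col357 [84, 84, 82, 86, 84, 84, 108, 197, 214, 215, 215, 216, 216, 213, 214, 208, 128, 79] 
top [215, 217, 217, 215, 212, 244, 247, 247, 247, 247, 247, 247] 
row190 [218, 220, 220, 214, 137, 97, 93, 95, 91, 92, 90, 86, 92, 88, 90, 88, 88, 89, 84, 85, 88, 111, 205, 212, 213, 214, 213, 214] 
row110 [218, 220, 221, 220, 239, 247, 247, 247, 247, 247, 247, 247, 247, 247, 247, 247, 247, 247, 247, 247, 247, 247, 247, 247, 247, 247, 247, 227, 215, 211, 214, 218] 
row225 [216, 215, 198, 110, 90, 90, 90, 86, 89, 89, 87, 85, 87, 84, 82, 81, 81, 83, 83, 108, 199, 216, 217, 216, 215] 
mid [247, 247, 247, 247, 247, 233, 119, 108, 104, 105, 102, 104, 104]
```

```bash
python3 - <<'E'
from h import *
c=dict(np.load("w5.npz"))
P=cast(c,[(361.3,85.3),(356.5,136.3),(347,238)],12); L=cast(c,[(359,110),(351.5,190),(348.2,225)],12); w=[np.linalg.norm(np.diff(cast(c,q,12),axis=0)).round(1) for q in ([(335.5,110),(382.5,110)],[(334,190),(369,190)])]
print(P.round(1).tolist(),"white",np.linalg.norm(P[0]-P[1]).round(1),"handle",np.linalg.norm(P[1]-P[2]).round(1),"w",w)
v=L[0]-L[2]; print("line yaw",np.arctan2(-v[0],v[1]).round(3)); v2=P[0]-P[2]; print(np.arctan2(-v2[0],v2[1]).round(3))
u=np.array([-np.sin(.398),np.cos(.398)]); n=np.array([np.cos(.398),np.sin(.398)])
t=((P@u)[0]+(P@u)[2])/2; o=u*t+n*(L@n).mean(); print("origin",o.round(1),"from boundary t",(P@u)[1]-30, t)
go(*o,14.5,np.pi/2+.398)
E
```

```text
[[441.8, 364.3], [459.9, 321.3], [501.6, 222.2]] white 46.7 handle 107.4 w [np.float64(44.3), np.float64(35.5)]
line yaw 0.398
0.398
origin [471.7 293.3] from boundary t 87.8835303316709 87.51142999731373
at [380.8 249.7 200.1] 1.967 -> x 5.1 y 100.7 z 185.6 rz -0.001
```

```bash
python3 -m creep '[{"x":1,"y":15,"z":0,"rx":0,"ry":0,"rz":0,"hand":24},{"x":1.5,"y":30,"z":0,"rx":0,"ry":0,"rz":0,"hand":24},{"x":2,"y":35,"z":0,"rx":0,"ry":0,"rz":0,"hand":24},{"x":1,"y":15,"z":0,"rx":0,"ry":0,"rz":0,"hand":24},{"x":0,"y":6,"z":15,"rx":0,"ry":0,"rz":0,"hand":24},{"x":0,"y":0,"z":40,"rx":0,"ry":0,"rz":0,"hand":24},{"x":0,"y":0,"z":50,"rx":0,"ry":0,"rz":0,"hand":24},{"x":0,"y":0,"z":40,"rx":0,"ry":0,"rz":0,"hand":24},{"x":0,"y":0,"z":20,"rx":0,"ry":0,"rz":0,"hand":24},{"x":0,"y":0,"z":10,"rx":0,"ry":0,"rz":0,"hand":24},{"x":0,"y":0,"z":5,"rx":0,"ry":0,"rz":0,"hand":24},{"x":0,"y":0,"z":0,"rx":0,"ry":0,"rz":0,"hand":24},{"x":0,"y":0,"z":0,"rx":0,"ry":0,"rz":0,"hand":24}]'; python3 -c "
from h import *
go(471.7,293.3,14.5,1.969)"
```

```text
clock: 34.48
eef_pos: [472.4, 294.4, 20.9]
tcp_rot: [3.14, -0.0, 1.97]
contact_force: [0.3, 0.8, -2.2]
opening: 0.369
grasp_force: 50.6
at [472.4 294.4  20.9] 1.97 -> x -0.8 y -1.1 z 6.4 rz 0.001
```

```bash
python3 -m creep '[{"x":-0.3,"y":-1,"z":3,"rx":0,"ry":0,"rz":0,"hand":24},{"x":0,"y":0,"z":2,"rx":0,"ry":0,"rz":0,"hand":24},{"x":0,"y":0,"z":1.2,"rx":0,"ry":0,"rz":0,"hand":24},{"x":0,"y":0,"z":0.4,"rx":0,"ry":0,"rz":0,"hand":24},{"x":0,"y":0,"z":0,"rx":0,"ry":0,"rz":0,"hand":24},{"x":0,"y":0,"z":0,"rx":0,"ry":0,"rz":0,"hand":24}]'
```

```text
clock: 35.22
eef_pos: [471.1, 293.4, 14.4]
tcp_rot: [-3.142, 0.0, 1.97]
contact_force: [-4.3, -1.6, 12.5]
opening: 0.37
grasp_force: 52.6
```

```bash
python3 -m creep '[{"x":0,"y":0,"z":-0.5,"rx":0,"ry":0,"rz":0,"hand":36},{"x":0,"y":0,"z":0,"rx":0,"ry":0,"rz":0,"hand":42},{"x":0,"y":0,"z":0,"rx":0,"ry":0,"rz":0,"hand":55},{"x":0,"y":0,"z":0,"rx":0,"ry":0,"rz":0,"hand":62},{"x":0,"y":0,"z":-15,"rx":0,"ry":0,"rz":0,"hand":62},{"x":0,"y":0,"z":-40,"rx":0,"ry":0,"rz":0,"hand":62},{"x":0,"y":0,"z":-60,"rx":0,"ry":0,"rz":0,"hand":85},{"x":0,"y":-20,"z":-50,"rx":0,"ry":0,"rz":0,"hand":85},{"x":0,"y":-45,"z":-20,"rx":0,"ry":0,"rz":0,"hand":85},{"x":0,"y":-25,"z":0,"rx":0,"ry":0,"rz":0,"hand":85},{"x":0,"y":-10,"z":0,"rx":0,"ry":0,"rz":0,"hand":85},{"x":0,"y":0,"z":0,"rx":0,"ry":0,"rz":0,"hand":85},{"x":0,"y":0,"z":0,"rx":0,"ry":0,"rz":0,"hand":85}]'; python3 - <<'E'
from h import *
c=get_calibration("wrist"); im=grab_frame("wrist"); cv2.imwrite("pics/w6.png",im[:,:,::-1])
np.savez("w6.npz",**{k:c[k] for k in "KRt"}); go(454.9,-394.7,190,1.428)
E
```

```text
clock: 36.85
eef_pos: [379.9, 255.1, 199.0]
tcp_rot: [3.141, -0.0, 1.97]
contact_force: [-0.1, 0.2, 0.5]
opening: 0.996
grasp_force: 0.0
at [379.8 255.  198.9] 1.97 -> x -627.9 y -183.1 z 8.9 rz 0.542
```

View pics/w6.png

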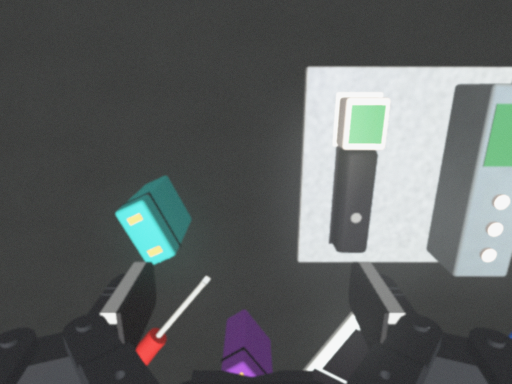

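The handset lies on its outline, screen end on the white part. I'll check the centring numerically.

```bash
python3 - <<'E'
from h import *
c=dict(np.load("w6.npz")); g=cv2.cvtColor(cv2.imread("pics/w6.png"),cv2.COLOR_BGR2GRAY)
o=np.array([471.7,293.3]); a=.398; u=np.array([-np.sin(a),np.cos(a)]); n=np.array([np.cos(a),np.sin(a)])
r=lambda p,z: [( round(float((q-o)@n),1), round(float((q-o)@u),1)) for q in cast(c,p,z)]
print("screen top edge corners",r([(346,98),(389,97),(342,149),(384,149)],42)); print("handle end",r([(336,249),(367,250)],40))
print("origin px expect outline end",proj(c,[[*(o+u*75),12],[*(o-u*75),12]]).round(0).tolist())
print("row200",g[200,326:384:2].tolist())
E
```

```text
screen top edge corners [(-20.2, 72.4), (16.1, 73.2), (-19.9, 29.1), (17.3, 29.1)]
handle end [(-17.0, -69.9), (13.6, -70.9)]
origin px expect outline end [[359.0, 94.0], [345.0, 241.0]]
row200 [228, 229, 223, 138, 87, 77, 77, 80, 84, 87, 94, 101, 94, 94, 91, 89, 90, 90, 89, 85, 87, 89, 90, 181, 227, 225, 228, 232, 229]
```

Within about 2 mm and straight, so it stays. Next I bring back the battery.

```bash
python3 -m creep '[{"x":0,"y":0,"z":0,"rx":0,"ry":0,"rz":0.13,"hand":85},{"x":0,"y":0,"z":0,"rx":0,"ry":0,"rz":0.15,"hand":85},{"x":0,"y":0,"z":0,"rx":0,"ry":0,"rz":0.15,"hand":85},{"x":0,"y":0,"z":0,"rx":0,"ry":0,"rz":0.114,"hand":85},{"x":-20,"y":5,"z":0,"rx":0,"ry":0,"rz":0,"hand":85},{"x":-40,"y":10,"z":0,"rx":0,"ry":0,"rz":0,"hand":85},{"x":-50,"y":13.5,"z":0,"rx":0,"ry":0,"rz":0,"hand":85},{"x":-50,"y":13.5,"z":0,"rx":0,"ry":0,"rz":0,"hand":85},{"x":-50,"y":13.5,"z":0,"rx":0,"ry":0,"rz":0,"hand":85},{"x":-50,"y":13.5,"z":0,"rx":0,"ry":0,"rz":0,"hand":85},{"x":-50,"y":13.5,"z":0,"rx":0,"ry":0,"rz":0,"hand":85},{"x":-50,"y":13.5,"z":0,"rx":0,"ry":0,"rz":0,"hand":85},{"x":-50,"y":13.5,"z":0,"rx":0,"ry":0,"rz":0,"hand":85},{"x":-50,"y":13.5,"z":0,"rx":0,"ry":0,"rz":0,"hand":85},{"x":-50,"y":13.5,"z":0,"rx":0,"ry":0,"rz":0,"hand":85},{"x":-50,"y":13.5,"z":0,"rx":0,"ry":0,"rz":0,"hand":85},{"x":-40,"y":10,"z":0,"rx":0,"ry":0,"rz":0,"hand":85},{"x":-22,"y":5,"z":0,"rx":0,"ry":0,"rz":0,"hand":85},{"x":-10.4,"y":1.7,"z":0,"rx":0,"ry":0,"rz":0,"hand":85},{"x":0,"y":0,"z":0,"rx":0,"ry":0,"rz":0,"hand":85}]'; python3 - <<'E'
from h import *
c=get_calibration("wrist"); im=grab_frame("wrist"); cv2.imwrite("pics/w7.png",im[:,:,::-1]); np.savez("w7.npz",**{k:c[k] for k in "KRt"})
go(454.9,-394.7,40.7,1.428)
E
```

```text
clock: 39.4
eef_pos: [452.5, -394.8, 198.7]
tcp_rot: [-3.141, -0.001, 1.426]
contact_force: [0.2, 0.2, -0.0]
opening: 0.992
grasp_force: 0.0
at [ 452.5 -394.3  198.8] 1.426 -> x -0.0 y 2.5 z 158.1 rz -0.002
```

View pics/w7.png

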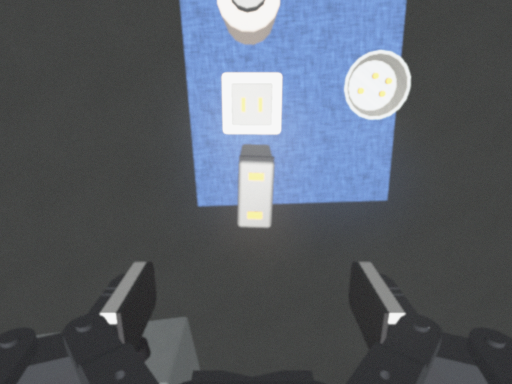

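All three stand upright on the mat (battery (256,194), adaptor (252,103), bottle (249,5)), and the dish is untouched at (378,85). I go down on the battery.

```bash
python3 - <<'E'
from h import *
c=dict(np.load("w7.npz")); print(cast(c,[(256,193.5)],86).round(1),cast(c,[(252,103)],84).round(1))
E
python3 -m creep '[{"x":0,"y":2,"z":30,"rx":0,"ry":0,"rz":0,"hand":85},{"x":0,"y":0,"z":50,"rx":0,"ry":0,"rz":0,"hand":85},{"x":0,"y":0,"z":40,"rx":0,"ry":0,"rz":0,"hand":85},{"x":0,"y":0,"z":25,"rx":0,"ry":0,"rz":0,"hand":85},{"x":0,"y":0,"z":14,"rx":0,"ry":0,"rz":0,"hand":85},{"x":0,"y":0,"z":0,"rx":0,"ry":0,"rz":0,"hand":60},{"x":0,"y":0,"z":0,"rx":0,"ry":0,"rz":0,"hand":50},{"x":0,"y":0,"z":0,"rx":0,"ry":0,"rz":0,"hand":40}]'; python3 -c "
from h import *
go(454.9,-394.7,40.7,1.426)"
```

```text
[[ 455.1 -394. ]] [[ 461.8 -325.9]]
clock: 40.45
eef_pos: [455.1, -396.0, 41.2]
tcp_rot: [3.14, 0.001, 1.426]
contact_force: [-0.3, 0.2, 0.2]
opening: 0.47
grasp_force: 0.0
at [ 455.1 -396.    41.2] 1.426 -> x 1.2 y -0.4 z 0.5 rz -0.000
```

```bash
python3 -m creep '[{"x":1.2,"y":0,"z":0,"rx":0,"ry":0,"rz":0,"hand":34},{"x":0,"y":0,"z":0,"rx":0,"ry":0,"rz":0,"hand":30},{"x":0,"y":0,"z":0,"rx":0,"ry":0,"rz":0,"hand":20},{"x":0,"y":0,"z":0,"rx":0,"ry":0,"rz":0,"hand":20},{"x":0,"y":0,"z":0,"rx":0,"ry":0,"rz":0,"hand":20},{"x":0,"y":0,"z":0,"rx":0,"ry":0,"rz":0,"hand":20},{"x":0,"y":0,"z":0,"rx":0,"ry":0,"rz":0,"hand":20}]' 40; python3 -c "
from h import *
go(582.4,89.6,181,1.426)"
```

```text
clock: 41.32
eef_pos: [454.9, -394.4, 40.4]
tcp_rot: [3.141, 0.0, 1.426]
contact_force: [-0.5, 1.6, 5.9]
opening: 0.327
grasp_force: 39.1
at [ 454.9 -394.4   40.4] 1.426 -> x 497.4 y 56.3 z -140.6 rz -0.000
```

```bash
python3 -m creep '[{"x":0,"y":0,"z":-15,"rx":0,"ry":0,"rz":0,"hand":20},{"x":0,"y":0,"z":-40,"rx":0,"ry":0,"rz":0,"hand":20},{"x":0,"y":0,"z":-55,"rx":0,"ry":0,"rz":0,"hand":20},{"x":0,"y":0,"z":-40,"rx":0,"ry":0,"rz":0,"hand":20},{"x":20,"y":2.5,"z":0,"rx":0,"ry":0,"rz":0,"hand":20},{"x":40,"y":5,"z":0,"rx":0,"ry":0,"rz":0,"hand":20},{"x":48,"y":5,"z":0,"rx":0,"ry":0,"rz":0,"hand":20},{"x":48,"y":5,"z":0,"rx":0,"ry":0,"rz":0,"hand":20},{"x":48,"y":5,"z":0,"rx":0,"ry":0,"rz":0,"hand":20},{"x":48,"y":5,"z":0,"rx":0,"ry":0,"rz":0,"hand":20},{"x":48,"y":5,"z":0,"rx":0,"ry":0,"rz":0,"hand":20},{"x":48,"y":5,"z":0,"rx":0,"ry":0,"rz":0,"hand":20},{"x":48,"y":5,"z":0,"rx":0,"ry":0,"rz":0,"hand":20},{"x":48,"y":5,"z":0,"rx":0,"ry":0,"rz":0,"hand":20},{"x":35,"y":5,"z":0,"rx":0,"ry":0,"rz":0,"hand":20},{"x":18.4,"y":3.8,"z":0,"rx":0,"ry":0,"rz":0,"hand":20},{"x":0,"y":0,"z":0,"rx":0,"ry":0,"rz":0,"hand":20},{"x":0,"y":0,"z":0,"rx":0,"ry":0,"rz":0,"hand":20}]'; python3 -m creep '[{"x":0,"y":0,"z":20,"rx":0,"ry":0,"rz":0,"hand":20},{"x":0,"y":0,"z":45,"rx":0,"ry":0,"rz":0,"hand":20},{"x":0,"y":0,"z":40,"rx":0,"ry":0,"rz":0,"hand":20},{"x":0,"y":0,"z":20,"rx":0,"ry":0,"rz":0,"hand":20},{"x":0,"y":0,"z":8,"rx":0,"ry":0,"rz":0,"hand":20},{"x":0,"y":0,"z":0,"rx":0,"ry":0,"rz":0,"hand":20},{"x":0,"y":0,"z":0,"rx":0,"ry":0,"rz":0,"hand":20}]'; python3 -c "
from h import *
go(582.4,89.6,48.4,1.426)"
```

```text
clock: 43.58
eef_pos: [581.5, 88.9, 189.5]
tcp_rot: [-3.14, 0.001, 1.426]
contact_force: [-0.2, -1.1, -1.9]
opening: 0.323
grasp_force: 39.4
clock: 44.45
eef_pos: [583.0, 89.5, 58.1]
tcp_rot: [3.14, -0.0, 1.425]
contact_force: [0.7, 0.0, -1.6]
opening: 0.322
grasp_force: 39.3
at [583.   89.5  58.1] 1.425 -> x -0.0 y -0.6 z 9.7 rz -0.001
```

```bash
python3 -m creep '[{"x":0,"y":-0.3,"z":4,"rx":0,"ry":0,"rz":0,"hand":20},{"x":0,"y":0,"z":3,"rx":0,"ry":0,"rz":0,"hand":20},{"x":0,"y":0,"z":1.5,"rx":0,"ry":0,"rz":0,"hand":20},{"x":0,"y":0,"z":1,"rx":0,"ry":0,"rz":0,"hand":20},{"x":0,"y":0,"z":0,"rx":0,"ry":0,"rz":0,"hand":20},{"x":0,"y":0,"z":0,"rx":0,"ry":0,"rz":0,"hand":20}]'
```

```text
clock: 45.2
eef_pos: [582.0, 89.8, 48.4]
tcp_rot: [-3.142, 0.0, 1.426]
contact_force: [-4.1, -0.2, 9.4]
opening: 0.324
grasp_force: 40.5
```

```bash
python3 -m creep '[{"x":0,"y":0,"z":-0.2,"rx":0,"ry":0,"rz":0,"hand":32},{"x":0,"y":0,"z":0,"rx":0,"ry":0,"rz":0,"hand":40},{"x":0,"y":0,"z":0,"rx":0,"ry":0,"rz":0,"hand":60},{"x":0,"y":0,"z":0,"rx":0,"ry":0,"rz":0,"hand":85},{"x":0,"y":0,"z":0,"rx":0,"ry":0,"rz":0,"hand":85},{"x":0,"y":0,"z":-20,"rx":0,"ry":0,"rz":0,"hand":85},{"x":0,"y":0,"z":-50,"rx":0,"ry":0,"rz":0,"hand":85},{"x":0,"y":0,"z":-50,"rx":0,"ry":0,"rz":0,"hand":85},{"x":0,"y":0,"z":-25,"rx":0,"ry":0,"rz":0,"hand":85},{"x":0,"y":0,"z":0,"rx":0,"ry":0,"rz":0,"hand":85}]'; python3 -c "
from h import *
go(462.4,-324.8,190,1.426)"
```

```text
clock: 46.45
eef_pos: [583.3, 89.9, 195.0]
tcp_rot: [3.137, -0.001, 1.426]
contact_force: [0.2, -0.1, -1.0]
opening: 0.998
grasp_force: 0.0
at [583.3  89.9 195. ] 1.426 -> x -427.9 y -59.7 z 5.0 rz -0.000
```

```bash
python3 -m creep '[{"x":-20,"y":-3,"z":0,"rx":0,"ry":0,"rz":0,"hand":85},{"x":-40,"y":-5,"z":0,"rx":0,"ry":0,"rz":0,"hand":85},{"x":-48,"y":-7,"z":0,"rx":0,"ry":0,"rz":0,"hand":85},{"x":-48,"y":-7,"z":0,"rx":0,"ry":0,"rz":0,"hand":85},{"x":-48,"y":-7,"z":0,"rx":0,"ry":0,"rz":0,"hand":85},{"x":-48,"y":-7,"z":0,"rx":0,"ry":0,"rz":0,"hand":85},{"x":-48,"y":-7,"z":0,"rx":0,"ry":0,"rz":0,"hand":85},{"x":-48,"y":-7,"z":0,"rx":0,"ry":0,"rz":0,"hand":85},{"x":-40,"y":-5,"z":0,"rx":0,"ry":0,"rz":0,"hand":85},{"x":-25,"y":-3,"z":0,"rx":0,"ry":0,"rz":0,"hand":85},{"x":-15,"y":-1,"z":0,"rx":0,"ry":0,"rz":0,"hand":85},{"x":0,"y":0,"z":0,"rx":0,"ry":0,"rz":0,"hand":85},{"x":0,"y":0,"z":0,"rx":0,"ry":0,"rz":0,"hand":85}]'; python3 -c "
from h import *
go(462.4,-324.8,41.2,1.426)"
```

```text
clock: 48.08
eef_pos: [461.6, -324.4, 192.3]
tcp_rot: [-3.141, -0.001, 1.426]
contact_force: [-0.0, 0.0, 0.5]
opening: 1.0
grasp_force: 0.0
at [ 461.6 -324.4  192.3] 1.426 -> x -0.2 y 0.8 z 151.1 rz 0.000
```

```bash
python3 -m creep '[{"x":0,"y":0.5,"z":25,"rx":0,"ry":0,"rz":0,"hand":85},{"x":0,"y":0,"z":48,"rx":0,"ry":0,"rz":0,"hand":85},{"x":0,"y":0,"z":40,"rx":0,"ry":0,"rz":0,"hand":85},{"x":0,"y":0,"z":25,"rx":0,"ry":0,"rz":0,"hand":85},{"x":0,"y":0,"z":14,"rx":0,"ry":0,"rz":0,"hand":85},{"x":0,"y":0,"z":0,"rx":0,"ry":0,"rz":0,"hand":65},{"x":0,"y":0,"z":0,"rx":0,"ry":0,"rz":0,"hand":56},{"x":0,"y":0,"z":0,"rx":0,"ry":0,"rz":0,"hand":50},{"x":0,"y":0,"z":0,"rx":0,"ry":0,"rz":0,"hand":46},{"x":0,"y":0,"z":0,"rx":0,"ry":0,"rz":0,"hand":36},{"x":0,"y":0,"z":0,"rx":0,"ry":0,"rz":0,"hand":36},{"x":0,"y":0,"z":0,"rx":0,"ry":0,"rz":0,"hand":36},{"x":0,"y":0,"z":0,"rx":0,"ry":0,"rz":0,"hand":36},{"x":0,"y":0,"z":0,"rx":0,"ry":0,"rz":0,"hand":36}]' 40; python3 -c "
from h import *
go(572.3,22.8,191,1.426)"
```

```text
clock: 49.82
eef_pos: [462.6, -325.6, 41.4]
tcp_rot: [3.141, 0.0, 1.426]
contact_force: [-1.5, 0.6, 6.5]
opening: 0.51
grasp_force: 41.5
at [ 462.6 -325.6   41.4] 1.426 -> x 360.6 y 58.2 z -149.6 rz -0.000
```

```bash
python3 -m creep '[{"x":0,"y":0,"z":-15,"rx":0,"ry":0,"rz":0,"hand":36},{"x":0,"y":0,"z":-40,"rx":0,"ry":0,"rz":0,"hand":36},{"x":0,"y":0,"z":-55,"rx":0,"ry":0,"rz":0,"hand":36},{"x":0,"y":0,"z":-40,"rx":0,"ry":0,"rz":0,"hand":36},{"x":20,"y":3,"z":0,"rx":0,"ry":0,"rz":0,"hand":36},{"x":40,"y":6.5,"z":0,"rx":0,"ry":0,"rz":0,"hand":36},{"x":48,"y":8,"z":0,"rx":0,"ry":0,"rz":0,"hand":36},{"x":48,"y":8,"z":0,"rx":0,"ry":0,"rz":0,"hand":36},{"x":48,"y":8,"z":0,"rx":0,"ry":0,"rz":0,"hand":36},{"x":48,"y":8,"z":0,"rx":0,"ry":0,"rz":0,"hand":36},{"x":48,"y":8,"z":0,"rx":0,"ry":0,"rz":0,"hand":36},{"x":40,"y":6,"z":0,"rx":0,"ry":0,"rz":0,"hand":36},{"x":20.6,"y":2.7,"z":0,"rx":0,"ry":0,"rz":0,"hand":36},{"x":0,"y":0,"z":0,"rx":0,"ry":0,"rz":0,"hand":36},{"x":0,"y":0,"z":0,"rx":0,"ry":0,"rz":0,"hand":36}]'; python3 -m creep '[{"x":0,"y":0,"z":20,"rx":0,"ry":0,"rz":0,"hand":36},{"x":0,"y":0,"z":45,"rx":0,"ry":0,"rz":0,"hand":36},{"x":0,"y":0,"z":40,"rx":0,"ry":0,"rz":0,"hand":36},{"x":0,"y":0,"z":20,"rx":0,"ry":0,"rz":0,"hand":36},{"x":0,"y":0,"z":8,"rx":0,"ry":0,"rz":0,"hand":36},{"x":0,"y":0,"z":0,"rx":0,"ry":0,"rz":0,"hand":36},{"x":0,"y":0,"z":0,"rx":0,"ry":0,"rz":0,"hand":36}]'; python3 -c "
from h import *
go(572.3,22.8,49.4,1.426)"
```

```text
clock: 51.7
eef_pos: [571.2, 22.4, 190.2]
tcp_rot: [-3.14, 0.001, 1.426]
contact_force: [-0.1, -0.7, -2.2]
opening: 0.512
grasp_force: 41.6
clock: 52.58
eef_pos: [572.7, 22.8, 58.7]
tcp_rot: [3.14, -0.0, 1.425]
contact_force: [1.0, -0.3, -1.9]
opening: 0.511
grasp_force: 41.4
at [572.7  22.8  58.7] 1.425 -> x -0.0 y -0.4 z 9.3 rz -0.001
```

```bash
python3 -m creep '[{"x":0,"y":0,"z":4,"rx":0,"ry":0,"rz":0,"hand":36},{"x":0,"y":0,"z":3,"rx":0,"ry":0,"rz":0,"hand":36},{"x":0,"y":0,"z":1.2,"rx":0,"ry":0,"rz":0,"hand":36},{"x":0,"y":0,"z":0.8,"rx":0,"ry":0,"rz":0,"hand":36},{"x":0,"y":0,"z":0,"rx":0,"ry":0,"rz":0,"hand":36},{"x":0,"y":0,"z":0,"rx":0,"ry":0,"rz":0,"hand":36}]'
```

```text
clock: 53.32
eef_pos: [571.9, 23.2, 49.5]
tcp_rot: [-3.141, 0.0, 1.426]
contact_force: [-3.1, 0.4, 8.3]
opening: 0.509
grasp_force: 42.6
```

Touching down. I release, rise and go for the bottle.

```bash
python3 -m creep '[{"x":0,"y":0,"z":-0.2,"rx":0,"ry":0,"rz":0,"hand":48},{"x":0,"y":0,"z":0,"rx":0,"ry":0,"rz":0,"hand":58},{"x":0,"y":0,"z":0,"rx":0,"ry":0,"rz":0,"hand":85},{"x":0,"y":0,"z":0,"rx":0,"ry":0,"rz":0,"hand":85},{"x":0,"y":0,"z":0,"rx":0,"ry":0,"rz":0,"hand":85},{"x":0,"y":0,"z":-20,"rx":0,"ry":0,"rz":0,"hand":85},{"x":0,"y":0,"z":-50,"rx":0,"ry":0,"rz":0,"hand":85},{"x":0,"y":0,"z":-50,"rx":0,"ry":0,"rz":0,"hand":85},{"x":0,"y":0,"z":-25,"rx":0,"ry":0,"rz":0,"hand":85},{"x":0,"y":0,"z":0,"rx":0,"ry":0,"rz":0,"hand":85},{"x":0,"y":0,"z":0,"rx":0,"ry":0,"rz":0,"hand":85}]'; python3 -c "
from h import *
go(470.4,-255,190,1.426)"
```

```text
clock: 54.7
eef_pos: [571.3, 23.1, 193.0]
tcp_rot: [-3.14, 0.0, 1.426]
contact_force: [0.1, 0.0, -0.6]
opening: 0.994
grasp_force: 0.0
at [571.3  23.1 193. ] 1.426 -> x -289.7 y -59.7 z 3.0 rz -0.000
```

```bash
python3 -m creep '[{"x":-20,"y":-4,"z":0,"rx":0,"ry":0,"rz":0,"hand":85},{"x":-40,"y":-8,"z":0,"rx":0,"ry":0,"rz":0,"hand":85},{"x":-48,"y":-10,"z":0,"rx":0,"ry":0,"rz":0,"hand":85},{"x":-48,"y":-10,"z":0,"rx":0,"ry":0,"rz":0,"hand":85},{"x":-48,"y":-10,"z":0,"rx":0,"ry":0,"rz":0,"hand":85},{"x":-45,"y":-9,"z":0,"rx":0,"ry":0,"rz":0,"hand":85},{"x":-25,"y":-6,"z":0,"rx":0,"ry":0,"rz":0,"hand":85},{"x":-15.7,"y":-2.7,"z":0,"rx":0,"ry":0,"rz":0,"hand":85},{"x":0,"y":0,"z":0,"rx":0,"ry":0,"rz":0,"hand":85},{"x":0,"y":0,"z":0,"rx":0,"ry":0,"rz":0,"hand":85}]'; python3 -c "
from h import *
go(470.4,-255,40.5,1.426)"
```

```text
clock: 55.95
eef_pos: [471.0, -254.3, 193.6]
tcp_rot: [-3.141, -0.0, 1.426]
contact_force: [1.0, -0.5, -0.3]
opening: 0.994
grasp_force: 0.0
at [ 471.  -254.3  193.6] 1.426 -> x -0.8 y -0.5 z 153.1 rz 0.000
```

```bash
python3 -m creep '[{"x":-0.5,"y":-0.5,"z":25,"rx":0,"ry":0,"rz":0,"hand":85},{"x":0,"y":0,"z":48,"rx":0,"ry":0,"rz":0,"hand":85},{"x":0,"y":0,"z":40,"rx":0,"ry":0,"rz":0,"hand":85},{"x":0,"y":0,"z":25,"rx":0,"ry":0,"rz":0,"hand":85},{"x":0,"y":0,"z":15,"rx":0,"ry":0,"rz":0,"hand":85},{"x":0,"y":0,"z":0,"rx":0,"ry":0,"rz":0,"hand":65},{"x":0,"y":0,"z":0,"rx":0,"ry":0,"rz":0,"hand":56},{"x":0,"y":0,"z":0,"rx":0,"ry":0,"rz":0,"hand":50},{"x":0,"y":0,"z":0,"rx":0,"ry":0,"rz":0,"hand":46},{"x":0,"y":0,"z":0,"rx":0,"ry":0,"rz":0,"hand":36},{"x":0,"y":0,"z":0,"rx":0,"ry":0,"rz":0,"hand":36},{"x":0,"y":0,"z":0,"rx":0,"ry":0,"rz":0,"hand":36},{"x":0,"y":0,"z":0,"rx":0,"ry":0,"rz":0,"hand":36},{"x":0,"y":0,"z":0,"rx":0,"ry":0,"rz":0,"hand":36}]' 40; python3 -c "
from h import *
go(562.5,-44.3,191,1.426)"
```

```text
clock: 57.7
eef_pos: [470.7, -255.6, 41.7]
tcp_rot: [3.141, 0.0, 1.426]
contact_force: [-1.6, 0.6, 5.5]
opening: 0.498
grasp_force: 40.0
at [ 470.7 -255.6   41.7] 1.426 -> x 222.3 y 60.3 z -149.3 rz -0.000
```

```bash
python3 -m creep '[{"x":0,"y":0,"z":-15,"rx":0,"ry":0,"rz":0,"hand":36},{"x":0,"y":0,"z":-40,"rx":0,"ry":0,"rz":0,"hand":36},{"x":0,"y":0,"z":-55,"rx":0,"ry":0,"rz":0,"hand":36},{"x":0,"y":0,"z":-40,"rx":0,"ry":0,"rz":0,"hand":36},{"x":20,"y":5,"z":0,"rx":0,"ry":0,"rz":0,"hand":36},{"x":40,"y":11,"z":0,"rx":0,"ry":0,"rz":0,"hand":36},{"x":45,"y":12,"z":0,"rx":0,"ry":0,"rz":0,"hand":36},{"x":45,"y":12,"z":0,"rx":0,"ry":0,"rz":0,"hand":36},{"x":40,"y":10,"z":0,"rx":0,"ry":0,"rz":0,"hand":36},{"x":22,"y":7,"z":0,"rx":0,"ry":0,"rz":0,"hand":36},{"x":10,"y":3,"z":0,"rx":0,"ry":0,"rz":0,"hand":36},{"x":0,"y":0,"z":0,"rx":0,"ry":0,"rz":0,"hand":36},{"x":0,"y":0,"z":0,"rx":0,"ry":0,"rz":0,"hand":36}]'; python3 -m creep '[{"x":0,"y":0,"z":20,"rx":0,"ry":0,"rz":0,"hand":36},{"x":0,"y":0,"z":45,"rx":0,"ry":0,"rz":0,"hand":36},{"x":0,"y":0,"z":40,"rx":0,"ry":0,"rz":0,"hand":36},{"x":0,"y":0,"z":20,"rx":0,"ry":0,"rz":0,"hand":36},{"x":0,"y":0,"z":8,"rx":0,"ry":0,"rz":0,"hand":36},{"x":0,"y":0,"z":0,"rx":0,"ry":0,"rz":0,"hand":36},{"x":0,"y":0,"z":0,"rx":0,"ry":0,"rz":0,"hand":36}]'; python3 -c "
from h import *
go(562.5,-44.6,49.7,1.426)"
```

```text
clock: 59.32
eef_pos: [561.5, -45.2, 191.0]
tcp_rot: [-3.141, 0.0, 1.425]
contact_force: [-0.4, -0.1, -2.4]
opening: 0.504
grasp_force: 41.3
clock: 60.2
eef_pos: [562.6, -44.6, 58.9]
tcp_rot: [3.14, -0.0, 1.425]
contact_force: [-0.2, 0.6, -1.5]
opening: 0.499
grasp_force: 41.3
at [562.6 -44.6  58.9] 1.425 -> x 0.0 y -0.1 z 9.2 rz -0.001
```

```bash
python3 -m creep '[{"x":0,"y":0,"z":4,"rx":0,"ry":0,"rz":0,"hand":36},{"x":0,"y":0,"z":3,"rx":0,"ry":0,"rz":0,"hand":36},{"x":0,"y":0,"z":1.2,"rx":0,"ry":0,"rz":0,"hand":36},{"x":0,"y":0,"z":0.8,"rx":0,"ry":0,"rz":0,"hand":36},{"x":0,"y":0,"z":0,"rx":0,"ry":0,"rz":0,"hand":36},{"x":0,"y":0,"z":0,"rx":0,"ry":0,"rz":0,"hand":36}]'
```

```text
clock: 60.95
eef_pos: [561.8, -44.3, 49.7]
tcp_rot: [-3.141, 0.0, 1.426]
contact_force: [-4.1, -0.2, 9.8]
opening: 0.506
grasp_force: 42.5
```

Release, rise, and back off along tool +x for a last look.

```bash
python3 -m creep '[{"x":0,"y":0,"z":-0.2,"rx":0,"ry":0,"rz":0,"hand":48},{"x":0,"y":0,"z":0,"rx":0,"ry":0,"rz":0,"hand":58},{"x":0,"y":0,"z":0,"rx":0,"ry":0,"rz":0,"hand":85},{"x":0,"y":0,"z":0,"rx":0,"ry":0,"rz":0,"hand":85},{"x":0,"y":0,"z":0,"rx":0,"ry":0,"rz":0,"hand":85},{"x":0,"y":0,"z":-20,"rx":0,"ry":0,"rz":0,"hand":85},{"x":0,"y":0,"z":-50,"rx":0,"ry":0,"rz":0,"hand":85},{"x":0,"y":0,"z":-60,"rx":0,"ry":0,"rz":0,"hand":85},{"x":20,"y":0,"z":-60,"rx":0,"ry":0,"rz":0,"hand":85},{"x":40,"y":0,"z":-60,"rx":0,"ry":0,"rz":0,"hand":85},{"x":40,"y":0,"z":-40,"rx":0,"ry":0,"rz":0,"hand":85},{"x":25,"y":0,"z":-10,"rx":0,"ry":0,"rz":0,"hand":85},{"x":10,"y":0,"z":0,"rx":0,"ry":0,"rz":0,"hand":85},{"x":0,"y":0,"z":0,"rx":0,"ry":0,"rz":0,"hand":85},{"x":0,"y":0,"z":0,"rx":0,"ry":0,"rz":0,"hand":85}]'; python3 - <<'E'
from h import *
c=get_calibration("wrist"); im=grab_frame("wrist")[:,:,::-1]; cv2.imwrite("pics/w8.png",im); np.savez("w8.npz",**{k:c[k] for k in "KRt"})
x0,y0=(proj(c,[570,20,50])[0]-[80,95]).astype(int); print(x0,y0)
cv2.imwrite("pics/w8c.png",cv2.resize(im[y0:y0+190,x0:x0+160],None,fx=3.1,fy=3.1,interpolation=cv2.INTER_CUBIC))
cv2.imwrite("pics/sc9.png",grab_frame("scene")[:,:,::-1])
E
```

```text
clock: 62.82
eef_pos: [580.1, 82.8, 339.2]
tcp_rot: [-3.14, 0.001, 1.425]
contact_force: [-0.5, -0.0, 0.5]
opening: 0.997
grasp_force: 0.0
172 104
```

View pics/w8c.png

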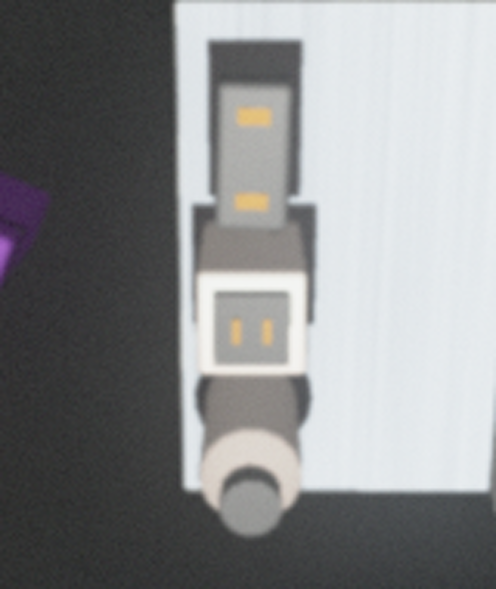

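View pics/sc9.png

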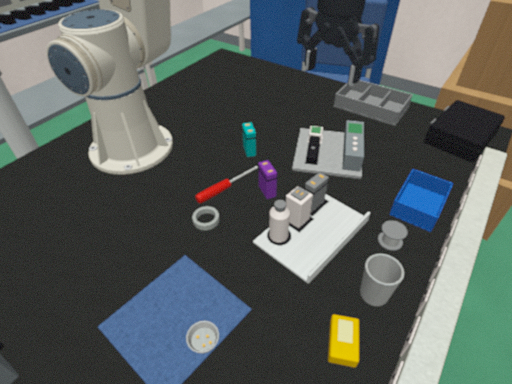

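The crop shows the battery, adaptor and bottle upright and centred on their own pads. The battery is parallel to its oblong pad at (255,150). The scene view shows the handset on the fixture at (315,145) and the dish at (203,337), both in place. Last I check the numbers, then hand in.

```bash
python3 - <<'E'
from h import *
c=dict(np.load("w8.npz")); f=lambda p,z: cast(c,np.array(p,float)/3.1+[172-.35,104-.35],z)
A=lambda v: round(float(np.arctan2(-v[0],v[1])),3)
b=f([(221,86),(292,86),(288,228),(217,224)],94); a=f([(197,272),(307,272),(305,374),(200,374)],92)
print("batt",b.mean(0).round(1),A(b[0]-b[3]),A(b[1]-b[2]),"adap",a.mean(0).round(1),A(a[0]-a[3]),A(a[1]-a[2]),"cap",f([(250,506)],115).round(1))
ok=all(np.linalg.norm(p-q)<4 for p,q in((b.mean(0),(582.4,89.6)),(a.mean(0),(572.3,22.8)),(f([(250,506)],115)[0],(562.5,-44.3))))
print(ok)
if ok: print(sign_off())
E
```

```text
batt [581.9  89. ] -0.183 -0.161 adap [571.6  23.4] -0.133 -0.147 cap [[560.9 -43.4]]
True
the job is handed in; nothing more can be done
None
```

Job handed in after about 63 s on the robot's clock: the handset is on its outline with the screen end on the light part, the bottle, adaptor and battery stand on their own pads (all within about 2 mm by the cameras), and the dish was not touched.

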